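Load a blank from the sprung-flap dispenser into the stencil printer

TASK

Get the stencil printer ready for a print: lift the sprung flap of the dispenser lane that holds the rectangular tag, keep it open with the hand while you take the tag out, and let the flap shut. Lay the tag flat on the printer's pallet, its left end against the end stop and its far side against the two pins, let go, switch the vacuum lever on, then lower the stencil frame gently by its front bar until it is fully down, never pressing on the thin plate. Leave the round blank and everything else on the bench where they are.

Things in the scene. Friction and masses are not known exactly. Their poses are not given: they have to be found in the camera images.
- dispenser: Grey twin-lane blank dispenser, fixed, left on the bench, its front facing the bench's middle. Origin: midway between its two pockets, at bench level; x from front to back (the inclined magazine, 210 high, lies behind the pockets, to x +270), y to its left, z up. Lanes at y +65 and -65. Pocket: 120 wide inside, x -55 to +62, floor 22 high, front lip 44 high, side walls 46 high in front to 98 at the hinge.
- rail_l (a point): Middle of the top of the left pocket's fixed rail (dispenser x -4, y +65, 38 high; axes as the dispenser). The rail is 94 long (x) x 18 wide and 16 above the pocket floor; a blank lies on it and overhangs both sides, so fingers fit beside it and a little below it.
- rail_r (a point): The same for the right pocket (y -65).
- flap_l (a joint): Left (+y) flap, a clear plate 112 wide over the pocket, hinged at its high rear edge. Rad: 0 shut (slopes down to the front), grows as the front edge swings up and back; 1.98 upright, stop at 2.0. A spring always shuts it (1 to 1.5 N at the front edge); let go, it snaps shut. Cannot be pushed in. Lift it by its front strip; fingers or gripper body standing in front of it keep it open.
- flap_r (a joint): The same for the right (-y) flap.
- pull_l (a point): Left flap's pull: middle of the front edge of its turned-up metal strip, 112 wide, 26 deep, 3 thick. Shut, this edge is 54 above the bench at dispenser x -80; the strip's lowest line is 44 high at x -56, and the space below it in front of the lip is free. Moves with the flap; 149 from the hinge line, which runs along the dispenser's y at x +62, 99 high.
- pull_r (a point): The same for the right flap (hinge line in the same place).
- tag_center (a point): Centre of the rectangular beech tag blank, 80 (its x) x 35 (its y) x 10 thick, about 25 g. It lies flat on the rail of one pocket (left or right, varies), long side along the dispenser's x within 0.06 rad, its top 48 above the bench.
- tag: The same rectangular tag blank; origin at the centre of its underside.
- disc_center (a point): Centre of the round beech blank, diameter 45, 10 thick, on the rail in the other pocket. It stays there.
- nest (a point): Place of the tag's centre when registered on the printer, 37 above the bench; x away from the robot to the stencil hinge, y left, z up. Tag lies along y. Pallet under it 22 (x) x 70 (y), top 32 above the bench, 14 above the printer's board (x -140 to 200, y -215 to 125). End stop: face at y +40, 22 wide. Two pins, diameter 6, faces at x +17.5, y -30 and +30. Stop and pins rise 6 above the pallet.
- valve (a joint): Vacuum valve lever, rad: 0 off (leans to the printer's -x), 1.0 on (leans to +x). Light friction, stays where it is left. Starts near off.
- valve_tip (a point): Centre of the black ball, diameter 26, at the end of the valve lever, 80 from its pivot. The pivot is 40 above the bench at x +20, y -180 from the nest, in a block 70 x 50 whose top is 43 above the bench. The ball is about 110 above the bench at both ends of its swing (120 half-way).
- stencil (a joint): Hinged stencil frame, rad: 0 down, level, on its stops; 1.57 upright. Starts raised at 1.40 to 1.52 and stays where it is left (stiff hinge): 1 to 3 N at the front bar moves it.
- stencil_bar (a point): Centre of the front bar (upper bar when raised) of the stencil frame. Frame 247 long x 200 wide, bars 25 wide x 22 thick. The bar's centre is 250 from the hinge line; when down it is at x -85 from the nest, its top 68 above the bench. Axes turn with the frame: x along it to the hinge, z out of its upper face (up when down, away from the robot when raised).
- stencil_hinge (a point): Middle of the stencil frame's hinge line (along the printer's y), x +165 from the nest, 57 above the bench. Does not move with the frame.
- plate: Thin steel stencil plate in the frame, 197 x 150 x 1.5, at the frame's underside, with a window over the tag; when down it hangs 4 above the tag. Delicate: not to be pressed on. Origin on the hinge line.
- jar: White ink jar with lid, diameter 72, 75 high; origin at the centre of its underside. Bystander.
- tape: Cardboard roll core lying flat, diameter 84, 24 high; origin at the centre of its underside. Bystander.
- can: Aluminium can, diameter 56, 160 high; origin at the centre of its underside. Bystander.
- squeegee: Wooden squeegee, 200 x 22, standing blade up, 70 high; origin at the centre of its underside. Bystander.
- scraper: Ink spatula, 200 long, lying on the bench. Bystander.
- pot: Small grey pot, diameter 60, 55 high; origin at the centre of its underside. Bystander.
- spare: Another rectangular tag blank lying on the bench, same size; origin at the centre of its underside. Not the one to use; bystander.

How it is judged:
By the outcome, as a careful person would: the job done as asked, in the order asked, and still so for the second after the job is handed in, with the robot touching nothing.
It also fails if it takes over 72 s, if anything falls off the work surface, if the arm or the gripper's body presses on something with over 40 N, if the wrist force passes 120 N, or if a joint passes its speed limit or range.

ROBOT

A 6-joint arm with a two-finger parallel gripper is mounted at the origin on the work surface. World frame = base frame: x ahead of the robot, y to its left, z up, the work surface at z = 0. Lengths are in mm, angles in rad, forces in N, time in s.
With the tool pointing down it reaches from about 275 to 1000 mm from the base axis. Payload 8.4 kg.
Tool frame: the origin (TCP) lies midway between the tips of the shut fingers; the grasp point (between the pads) lies 19 mm behind it; z points along the fingers, y is the direction in which the jaws open and shut (so a half turn about z gives the same grasp; the last joint's range is limited). The gripper opens to 85 mm and grips with 20 to 120 N. Pads are 22 mm wide; open, the fingers measure 114 mm over their backs; the gripper's body (76 mm by 85 mm) begins 54 mm behind the grasp point. The pads swing forward as they close: fully open they stand 13 mm farther back than shut.
Start: joints at [-1.205, 0.353, 1.633, -0, 1.155, -0.002], TCP at [224.726, -583.203, 204.181] pointing down, gripper open.
Joint ranges: [-2.63, 2.63], [-0.92, 2.1], [0.06, 2.66], [-1.3, 4.44], [0, 2.69], [-3.02, 3.02]. Speed limits (rad/s): [2.22, 2.22, 2.79, 3.14, 3.14, 3.14].

INTERFACE

Orientations are given as [roll, pitch, yaw] about the fixed x, y, z axes, in that order (R = Rz(yaw) Ry(pitch) Rx(roll)).
In Python, from rig import r gives the robot as it stands. The module is installed in compiled form; this text tells all that it offers.
- The arm moves only by the tool drive_tool, never from a script. Its argument "moves" is a list of rows, each a list of 3 entries, a list of its own where there are three numbers: the closure, from 0 (fully open) to 1 (shut), then the shift along the tool's x, y, z in cm, then the turn about the tool's z in degrees. In form: [[claw, [dx, dy, dz], roll], ...]. A call has 1 to 12 rows; each row is the pose to reach, as a shift and turn from the pose measured when the call began, along the tool's axes at that moment; what a row does not reach only later rows make up. A row lasts 1/8 s, in which the tool goes at most 62.5 mm and 10.7 degrees, less where a joint would pass 70% of its speed; a pose out of reach is approached as far as the arm can. A call with a gripper value outside its range is refused whole. The fingers move at their own pace and stop on an object; "grip_force" is the grip in N (left out, the last holds). Time passes only in rows, so rows that repeat a pose let the fingers close. It gives the time, the measured TCP pose, the force and the opening at its end, in the units of the state.
- r.sense(): the state, without advancing time (a new reading comes with each control period).
- r.grab_frame(name): name is "scene" or "top"; returns a dict with "color" (400x640x3 uint8, red, green, blue), "fx", "fy", "cx", "cy" (pixels), "pose" (4x4, takes a point from camera to world coordinates). Camera axes: x right, y up, looking along -z (the intrinsics and any distortion apply to the point x, -y, -z); pixel columns grow to the right and rows downward; lengths in mm; the calibration is good to about 2 mm. A picture is of the moment at which its call begins. There is no depth.
- r.sign_off(): hands the job in, once; it reports no verdict.
Trained networks look in the newest picture that a camera, given by its name, has taken for a name from the list of things; names that differ only in an ending like _2 or _b are one class to them, and where a whole thing is asked for, a point or a joint stands for the part that bears it (a point fixed in the world has none). Each returns a list of dicts, best first, with "score" (0 to 1); they miss things now and then, are a little off and sometimes report something else, mostly with a low value. They report only what shows in the picture. A call takes as long as a camera call.
- r.outline_of(thing, camera): "mask" (400x640 bool, what is visible of it) and "at" ([column, row] in pixels, amid what is visible of it).
- r.spot_point(thing, camera): "at" ([column, row] in pixels: a listed point, or the origin of a listed thing).
The state is a dict: "clock": time; "qpos": joint angles; "qvel": joint speeds; "joint_efforts": joint torques, N m; "eef_pos": TCP position; "tcp_rot": TCP orientation; "contact_force": force on the tool from outside, world axes, zero at the start; "wrist_torque": the same for the moment, N m; "opening": opening from 0.0 (shut) to 1.0 (fully open).
Only numpy, scipy, OpenCV 4.12 (cv2) and the standard library are available. Lean on these libraries where they do the work, as an engineer would, in place of code of your own. Each camera call takes 0.05 s, during which the arm holds its last target.

## Working session

There is one attempt and no reset: what is moved stays moved. The work goes in short steps, Python scripts to look and compute and a tool call to move; the robot and the scene stay as the last step left them, time stands still between calls to the robot, and variables do not carry over. Pictures are saved under pics/ and viewed, and the job is handed in when it is done.

Besides the shell and the picture viewer there is one more tool, called after ">>>" as name([rows], argument=value, ...), one row to a line, values as JSON. drive_tool: Moves the arm, as the interface text tells. Its arguments: {"type":"object","properties":{"moves":{"type":"array"},"grip_force":{"type":"number"}},"required":["moves"]}

```bash
mkdir -p pics; ls; python3 - <<'E'
from rig import r
import cv2
s=r.sense(); print(s)
for n in ["scene","top"]:
    f=r.grab_frame(n); cv2.imwrite(f"pics/{n}0.png",f["color"][:,:,::-1]); print(n,f["fx"],f["fy"],f["cx"],f["cy"],f["pose"], [k for k in f])
    for t in ["tag_center","disc_center","nest","rail_l","rail_r","pull_l","pull_r","valve_tip","stencil_bar","stencil_hinge","dispenser","spare","jar","tape","can","squeegee","pot","scraper"]:
        print(t,[(round(d["score"],2),[round(float(x),1) for x in d["at"]]) for d in r.spot_point(t,n)][:3])
E
```

```text
pics
{'clock': 0.0, 'qpos': array([-1.20544609e+00,  3.53652049e-01,  1.63412014e+00, -8.14996333e-06,
        1.15522826e+00, -2.39000245e-03]), 'qvel': array([-7.04425444e-04, -1.15625326e-03, -1.13640243e-04, -3.15478245e-04,
        6.24662445e-05, -1.36148953e-03]), 'joint_efforts': array([ 1.47404837e-03, -6.05252910e+01, -3.42070484e+01,  9.15629948e-05,
        9.50306043e-03,  4.57051988e-05]), 'eef_pos': array([ 224.51122328, -582.73069146,  203.46527155]), 'tcp_rot': array([-3.14018484e+00,  4.08699714e-06,  3.67743537e-01]), 'contact_force': array([-0.90407225, -0.68599294, -0.16299232]), 'wrist_torque': array([ 0.01753067,  0.02402177, -0.02175831]), 'opening': 0.9979217607469287}
scene 500.939380644546 500.939380644546 311.92282928067846 200.43266683665593 [[-8.88065541e-01 -3.15113875e-01  3.34728010e-01  1.09771150e+03]
 [ 4.59279042e-01 -6.39916587e-01  6.16092139e-01  8.51910206e+02]
 [ 2.00588241e-02  7.00863758e-01  7.13013068e-01  1.15418337e+03]
 [ 0.00000000e+00  0.00000000e+00  0.00000000e+00  1.00000000e+00]] ['color', 'fx', 'fy', 'cx', 'cy', 'pose']
tag_cent
[... 1392 characters left out ...]
]), (0.56, [424.0, 259.4])]
rail_r [(0.81, [204.0, 210.1]), (0.61, [187.9, 256.8]), (0.56, [424.0, 259.4])]
pull_l [(0.8, [232.3, 214.9]), (0.56, [210.7, 263.7]), (0.56, [422.4, 260.3])]
pull_r [(0.8, [232.3, 214.9]), (0.56, [210.7, 263.7]), (0.56, [422.4, 260.3])]
valve_tip [(0.43, [423.8, 261.5])]
stencil_bar [(0.77, [374.7, 174.8])]
stencil_hinge [(0.67, [368.7, 187.5])]
dispenser [(0.74, [194.1, 231.6]), (0.56, [294.7, 153.3])]
spare [(0.62, [274.4, 214.5])]
jar [(0.95, [293.0, 151.9]), (0.43, [197.8, 227.3])]
tape []
can [(0.77, [246.5, 166.5]), (0.27, [271.2, 272.9])]
squeegee [(0.66, [474.0, 219.2])]
pot [(0.94, [288.9, 184.4]), (0.32, [231.9, 215.1])]
scraper [(0.89, [474.1, 291.0])]
```

View pics/scene0.png

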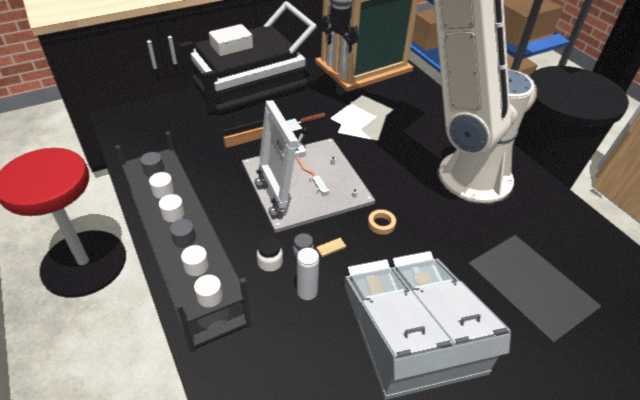

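View pics/top0.png

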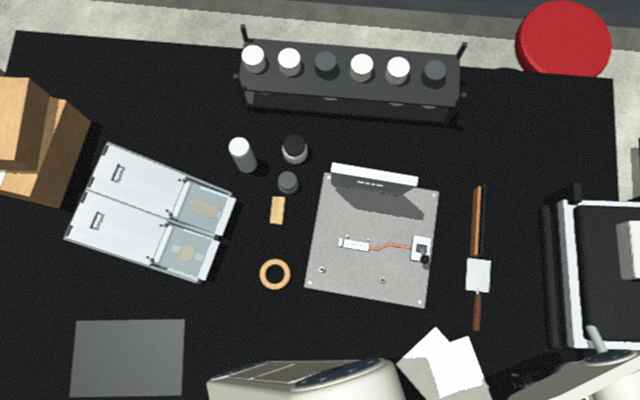

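The top view shows the tag in the far pocket, around (205,209), with the disc at (187,254). The dispenser's front faces right, and the printer sits around (370,240). I'll zoom in to check.

```bash
cat > h.py <<'E'
import numpy as np,cv2
from rig import r
C={}
def cam(n):
    if n not in C: C[n]=r.grab_frame(n)
    return C[n]
def px2w(n,uv,z):
    f=cam(n);P=f["pose"]
    d=P[:3,:3]@np.array([(uv[0]-f["cx"])/f["fx"],-(uv[1]-f["cy"])/f["fy"],-1])
    return P[:3,3]+d*(z-P[2,3])/d[2]
def w2px(n,X):
    f=cam(n);P=f["pose"];p=(np.atleast_2d(X)-P[:3,3])@P[:3,:3]
    return np.c_[f["cx"]+f["fx"]*p[:,0]/-p[:,2], f["cy"]-f["fy"]*p[:,1]/-p[:,2]]
def tri(u1,u2):
    A=[];b=[]
    for n,uv in(("scene",u1),("top",u2)):
        f=cam(n);P=f["pose"];d=P[:3,:3]@np.array([(uv[0]-f["cx"])/f["fx"],-(uv[1]-f["cy"])/f["fy"],-1]);d/=np.linalg.norm(d)
        M=np.eye(3)-np.outer(d,d);A.append(M);b.append(M@P[:3,3])
    x=np.linalg.lstsq(np.vstack(A),np.hstack(b),rcond=None)[0]
    return x
def crop(n,x0,y0,w,h,s,fn,pts=None):
    im=cam(n)["color"][:,:,::-1][y0:y0+h,x0:x0+w]
    im=cv2.resize(im,None,fx=s,fy=s,interpolation=cv2.INTER_CUBIC)
    if pts is not None:
        for p in pts: cv2.circle(im,tuple(int(round(v)) for v in ((p-np.array([x0,y0])+.5)*s)),2,(0,0,255),-1)
    cv2.imwrite("pics/"+fn,im)
E
python3 - <<'E'
from h import *
crop("top",55,130,195,150,4,"td.png");crop("top",295,150,150,160,3.7,"tp.png")
crop("scene",330,240,190,150,4,"sd.png");crop("scene",230,95,160,145,4,"sp.png")
for n,u,z in [("rail_r",(204,210.1),38),("rail_l",(187.9,256.8),38),("tag",(205.3,213.2),43),("pull_r",(232.3,214.9),54),("pull_l",(210.7,263.7),54),("nest",(358.7,247.5),37),("hinge",(368.7,187.5),57)]:
    print(n,px2w("top",u,z).round(1))
for n,u,z in [("rail_r",(376.2,293.8),38),("rail_l",(424.5,280.2),38),("pull_r",(367.6,264.4),54),("pull_l",(412.6,254.5),54),("nest",(321.9,182.7),37),("hinge",(267.5,189.7),57)]:
    print(n,px2w("scene",u,z).round(1))
print("bar",tri((281.5,124),(374.7,174.8)))
E
```

```text
rail_r [568.1 257.   38. ]
rail_l [432.2 283.3  38. ]
tag [558.6 250.8  43. ]
pull_r [558.3 171.9  54. ]
pull_l [417.4 213.9  54. ]
nest [ 499.6 -189.7   37. ]
hinge [ 670.4 -204.8   57. ]
rail_r [580.2 270.8  38. ]
rail_l [438.8 292.6  38. ]
pull_r [557.2 187.5  54. ]
pull_l [425.8 214.3  54. ]
nest [ 507.2 -170.7   37. ]
hinge [ 685.8 -199.4   57. ]
bar [ 635.55222052 -194.43993757  298.72447006]
```

View pics/td.png

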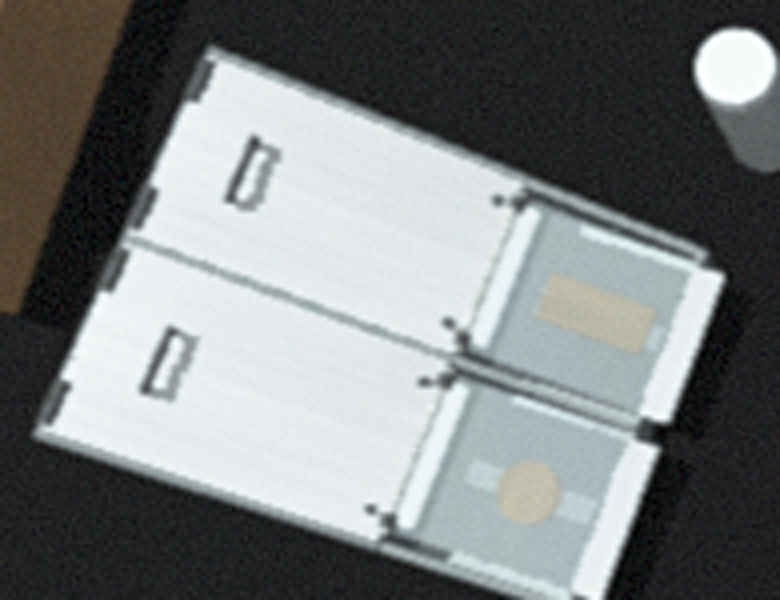

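View pics/tp.png

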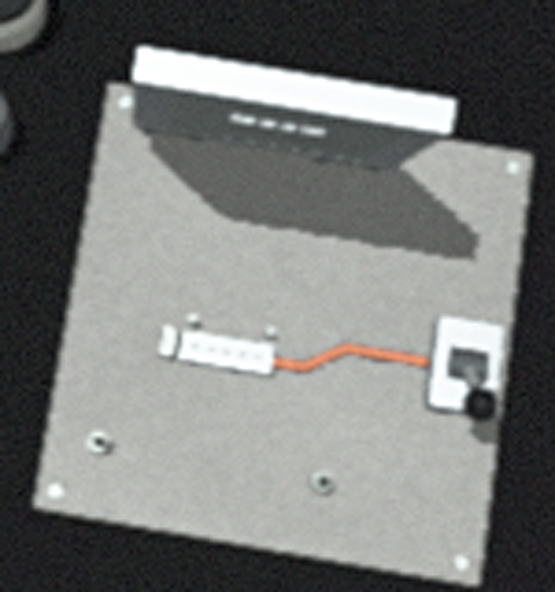

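View pics/sd.png

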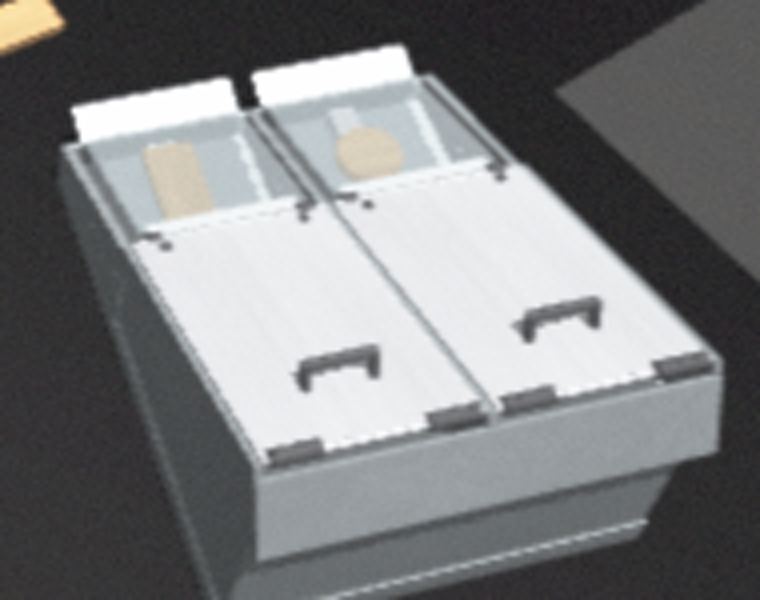

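View pics/sp.png

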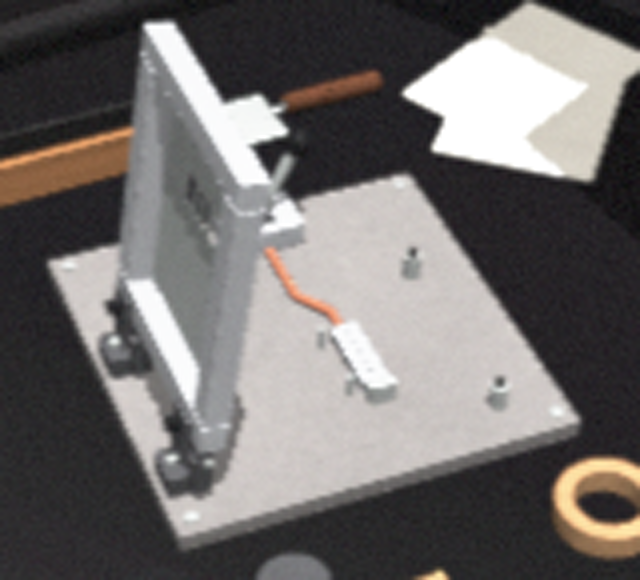

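```bash
cat >> h.py <<'E'
from scipy.optimize import least_squares
def T(p,L):
    L=np.atleast_2d(L);c,s=np.cos(p[2]),np.sin(p[2])
    return np.c_[p[0]+c*L[:,0]-s*L[:,1],p[1]+s*L[:,0]+c*L[:,1],L[:,2]]
def fit(obs,p0):
    # obs: (cam, (u,v), (x,y,z local))
    def res(p): return np.concatenate([(w2px(n,T(p,l))[0]-u) for n,u,l in obs])
    s=least_squares(res,p0,loss="soft_l1"); return s.x,res(s.x).reshape(-1,2)
def cc(n,off,s,l): return [(n,np.array(c)/s+np.array(off)-.5,x) for c,x in l]
E
python3 - <<'E'
from h import *
ot=cc("top",(295,150),3.7,[((108,82),(200,125,18)),((534,152),(200,-215,18)),((480,585),(-140,-215,18)),((33,508),(-140,125,18)),((195,318),(20.5,30,38)),((271,331),(20.5,-30,38))])
os=cc("scene",(230,95),4,[((412,175),(-140,-215,18)),((578,420),(-140,125,18)),((180,537),(200,125,18)),((50,265),(200,-215,18))])
for o in (ot,os,ot+os):
    p,e=fit(o,[500,-185,-.1]); print("printer",p.round(3)); print(e.round(1).tolist())
dt=cc("top",(55,130),4,[((722,275),(-80,-121,54)),((672,425),(-80,-9,54)),((660,447),(-80,9,54)),((603,600),(-80,121,54)),((470,473),(43,65,38)),((594,508),(-51,65,38)),((655,338),(-51,-65,38))])
ds=cc("scene",(330,240),4,[((70,108),(-80,-121,54)),((228,79),(-80,-9,54)),((252,73),(-80,9,54)),((405,45),(-80,121,54))])
for o in (dt,ds,dt+ds):
    p,e=fit(o,[500,270,1.4]); print("disp",p.round(3)); print(e.round(1).tolist())
D=p
c=cc("top",(55,130),4,[((551,275),0),((655,308),0),((640,352),0),((537,317),0)])
W=np.array([px2w("top",x[1],48) for x in c]);print(W.round(1),W.mean(0)); print(T(D,[[-4,-65,38],[-80,-65,54],[-80,0,0],[62,-65,99]]).round(1))
d=(W[0]+W[3]-W[1]-W[2]); print("tag yaw",np.arctan2(d[1],d[0]),"len",np.linalg.norm(d)/2)
for n in("top","scene"):
    print([(round(o["score"],2),np.array(o["at"]).round(1)) for o in r.outline_of("tag",n)][:2])
E
```

```text
printer [ 5.07946e+02 -1.81722e+02 -8.40000e-02]
[[0.3, -0.0], [-0.3, 0.1], [0.1, 0.1], [0.3, -0.0], [-0.5, -0.1], [-0.0, -0.0]]
printer [ 5.10767e+02 -1.79196e+02 -8.90000e-02]
[[-0.4, -0.5], [1.1, 0.5], [-0.1, 0.3], [-0.2, -1.0]]
printer [ 5.08576e+02 -1.81365e+02 -8.50000e-02]
[[0.4, -0.3], [-0.3, 0.0], [-0.1, -0.0], [0.1, -0.4], [-0.6, -0.3], [-0.1, -0.2], [-0.5, -1.0], [1.3, -0.3], [0.5, -0.3], [-0.0, -1.4]]
disp [507.843 275.042   1.35 ]
[[-0.0, -0.6], [-1.1, -0.8], [-0.3, -0.2], [-0.3, 0.4], [0.0, -0.1], [0.6, 1.3], [1.4, 0.2]]
disp [510.824 275.023   1.331]
[[0.7, -0.2], [-0.1, -0.2], [0.1, 0.2], [-0.7, 0.3]]
disp [508.575 275.01    1.346]
[[0.2, -0.7], [-1.1, -0.9], [-0.4, -0.3], [-0.4, 0.2], [0.0, -0.5], [0.5, 1.1], [1.5, 0.1], [1.2, 0.1], [0.2, -0.3], [0.3, -0.0], [-0.7, -0.4]]
[[597.5 292.4  48. ]
 [580.1 215.7  48. ]
 [547.7 222.1  48. ]
 [566.3 297.9  48. ]] [572.87915518 256.99610301  48.        ]
[[571.  256.6  38. ]
 [554.1 182.5  54. ]
 [490.7 197.    0. ]
 [585.8 320.9  99. ]]
tag yaw 1.3384623854577262 len 78.3375657560106
[]
[]
```

```bash
cat >> h.py <<'E'
D=np.array([508.6,275.0,1.346]); N=np.array([508.3,-181.5,-0.085])
def rel(P,yaw,verbose=True):
    s=r.sense();from scipy.spatial.transform import Rotation as R
    M=R.from_euler("xyz",s["tcp_rot"]).as_matrix()
    d=M.T@(np.array(P)-s["eef_pos"])/10
    y=np.degrees(np.arctan2(np.sin(yaw-s["tcp_rot"][2]),np.cos(yaw-s["tcp_rot"][2])))
    print("d cm",d.round(2),"roll",round(-y,2))
def st():
    s=r.sense();print("t",round(s["clock"],2),"pos",s["eef_pos"].round(1),"rot",s["tcp_rot"].round(4),"F",s["contact_force"].round(1),"open",round(s["opening"],3),"q",s["qpos"].round(2))
E
python3 - <<'E'
from h import *
st()
a=T(D,[-115,-65,200])[0];print(a);rel(a,1.346)
for n,u,z in [("can",(246.5,166.5),0),("jar",(293,151.9),0),("pot",(288.9,184.4),0),("spare",(274.4,214.5),0),("can",(307.4,289.8),0)]:
    print(n,px2w("scene" if u[1]>280 else "top",u,z).round(0))
print("D",T(D,[[-115,-65,0],[-4,-65,0]]))
E
```

```text
t 2.2 pos [ 224.8 -583.2  204.2] rot [ 3.1416 -0.      0.3679] F [-0.6  0.2  0.3] open 0.998 q [-1.21  0.35  1.63  0.    1.16 -0.  ]
[546.33017022 148.40444615 200.        ]
d cm [ 56.32 -56.7    0.42] roll -56.04
can [719. 159.   0.]
jar [776.  25.   0.]
pot [675.  27.   0.]
spare [580.  60.   0.]
can [725. 155.   0.]
D [[546.33017022 148.40444615   0.        ]
 [571.07293802 256.61163372   0.        ]]
```

>>> drive_tool([
  [0.35,[6,-6,0],-10],
  [0.35,[12,-12,0],-20],
  [0.35,[18,-18,0],-30],
  [0.35,[24,-24,0],-40],
  [0.35,[30,-30,0],-50],
  [0.35,[36,-36,0],-56],
  [0.35,[42,-42,0],-56],
  [0.35,[48,-48,0],-56],
  [0.35,[53,-53.5,0],-56],
  [0.35,[56.3,-56.7,0.4],-56],
  [0.35,[56.3,-56.7,0.4],-56],
  [0.35,[56.3,-56.7,0.4],-56],
])

```text
clock: 3.8
eef_pos: [527.4, 105.5, 201.3]
tcp_rot: [3.141, -0.0, 1.346]
contact_force: [0.8, -0.1, -0.5]
opening: 0.647
```

```bash
python3 - <<'E'
from h import *
st();rel(T(D,[-110,-65,30])[0],1.346)
E
```

```text
t 3.8 pos [527.4 105.5 201.3] rot [ 3.1408e+00 -2.0000e-04  1.3456e+00] F [ 0.8 -0.1 -0.5] open 0.647 q [ 0.19  0.22  1.82 -0.    1.1   0.42]
d cm [ 5.1   0.88 17.13] roll -0.02
```

>>> drive_tool([
  [0.35,[4.5,0.9,4],0],
  [0.35,[5.1,0.9,9],0],
  [0.35,[5.1,0.9,13],0],
  [0.35,[5.1,0.9,16],0],
  [0.35,[5.1,0.9,17.1],0],
  [0.35,[5.1,0.9,17.1],0],
])

```text
clock: 4.55
eef_pos: [547.6, 153.1, 30.2]
tcp_rot: [3.141, 0.0, 1.345]
contact_force: [0.4, 0.3, 0.1]
opening: 0.648
```

```bash
python3 - <<'E'
from h import *
st()
s=r.sense();p=s["eef_pos"]
crop("top",150,150,160,130,5,"t1.png");crop("scene",310,170,160,130,5,"s1.png")
E
```

```text
t 4.55 pos [547.6 153.1  30.2] rot [3.1413e+00 1.0000e-04 1.3454e+00] F [0.4 0.3 0.1] open 0.648 q [ 0.27  0.49  1.88 -0.    0.77  0.5 ]
```

View pics/t1.png

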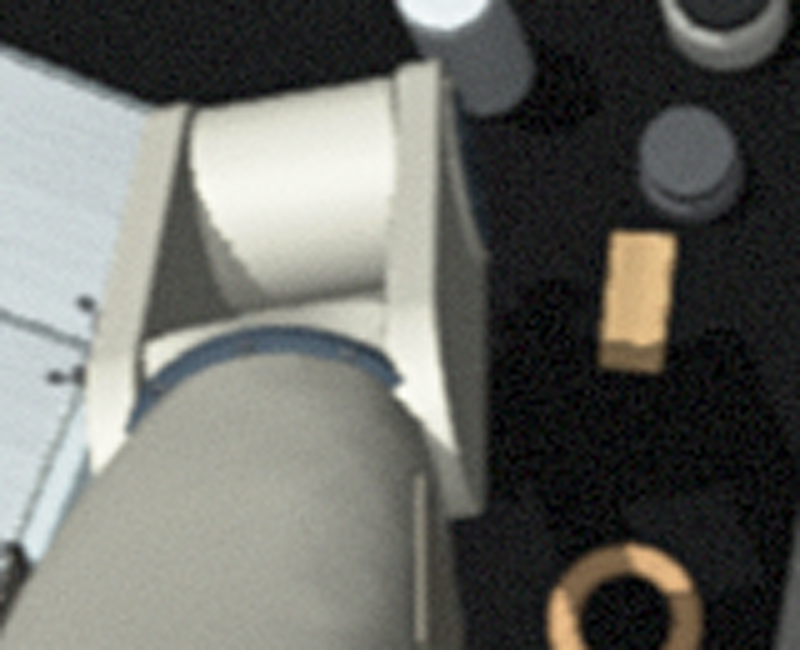

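View pics/s1.png

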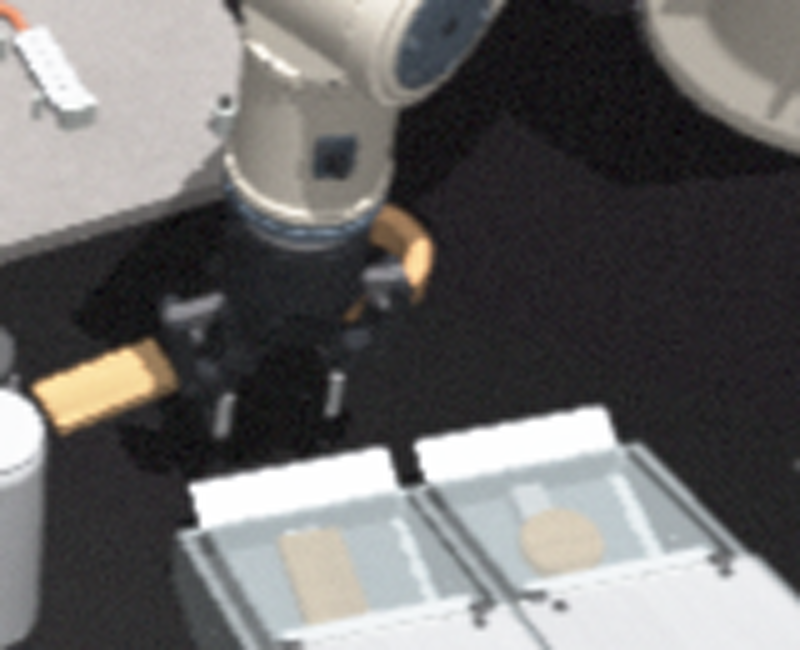

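>>> drive_tool([
  [0.35,[1.0,0,0],0],
  [0.35,[1.8,0,0],0],
  [0.35,[2.0,0,0],0],
  [0.35,[2.2,0,0],0],
])

```text
clock: 5.15
eef_pos: [553.5, 175.1, 31.6]
tcp_rot: [3.139, -0.001, 1.346]
contact_force: [-0.0, 0.0, -0.4]
opening: 0.645
```

>>> drive_tool([
  [0.35,[0.2,0,0.1],0],
  [0.35,[0.4,0,0.1],0],
  [0.35,[0.6,0,0.1],0],
])

```text
clock: 5.52
eef_pos: [554.8, 181.0, 30.5]
tcp_rot: [3.139, -0.001, 1.346]
contact_force: [0.0, 0.0, 0.3]
opening: 0.647
```

```bash
python3 - <<'E'
from h import *
st()
s=r.sense();p=s["eef_pos"];c,sn=np.cos(D[2]),np.sin(D[2]);d=p[:2]-D[:2];print("disp",c*d[0]+sn*d[1],-sn*d[0]+c*d[1])
crop("scene",310,190,160,110,5,"s2.png")
E
```

```text
t 5.53 pos [554.8 181.   30.5] rot [ 3.1393e+00 -9.0000e-04  1.3457e+00] F [0.  0.  0.3] open 0.647 q [ 0.31  0.5   1.85 -0.    0.78  0.54]
disp -81.3758684600941 -66.03835217780184
```

View pics/s2.png

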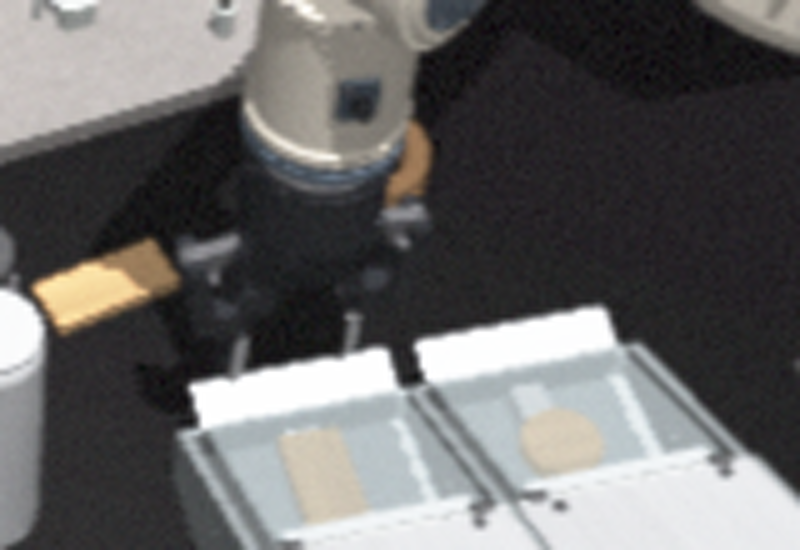

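```bash
python3 - <<'E'
from h import *
cam("scene")
pts=[]
for y in(-27.5-66,27.5-66):
  for z in (35,45,55,75): pts.append((-81.4,y,z))
pts+= [(-80,-121,54),(-80,-9,54),(-56,-9,44),(-56,-121,44)]
crop("scene",310,190,160,110,5,"s3.png",w2px("scene",T(D,pts)))
E
```

```text
(no output)
```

View pics/s3.png

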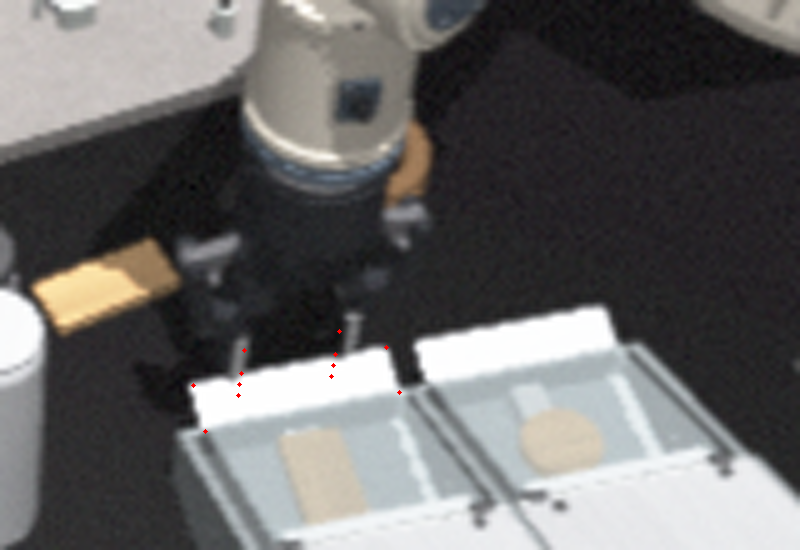

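>>> drive_tool([
  [0.35,[0.2,0,0],0],
  [0.35,[0.4,0,0],0],
  [0.35,[0.6,0,0],0],
])

```text
clock: 6.0
eef_pos: [556.3, 187.0, 30.6]
tcp_rot: [3.139, -0.001, 1.346]
contact_force: [0.2, -0.1, -0.1]
opening: 0.65
```

>>> drive_tool([
  [0.35,[0.2,0,0],0],
  [0.35,[0.4,0,0],0],
  [0.35,[0.6,0,0],0],
])

```text
clock: 6.38
eef_pos: [557.7, 193.0, 30.6]
tcp_rot: [3.139, -0.001, 1.346]
contact_force: [0.1, -0.9, -0.2]
opening: 0.653
```

```bash
python3 - <<'E'
from h import *
st()
s=r.sense();p=s["eef_pos"];c,sn=np.cos(D[2]),np.sin(D[2]);d=p[:2]-D[:2];print("disp",c*d[0]+sn*d[1],-sn*d[0]+c*d[1])
crop("scene",310,190,160,110,5,"s4.png");crop("top",180,150,110,110,5,"t4.png")
E
```

```text
t 6.38 pos [557.7 193.   30.6] rot [ 3.1391e+00 -1.0000e-03  1.3459e+00] F [ 0.1 -0.9 -0.2] open 0.653 q [ 0.33  0.51  1.84 -0.    0.79  0.56]
disp -68.97024581583142 -66.1184238925824
```

View pics/s4.png

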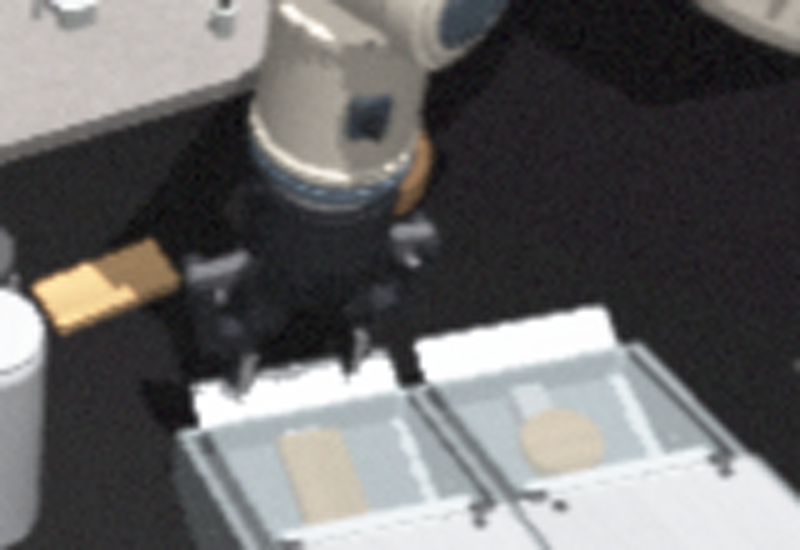

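```bash
python3 - <<'E'
from h import *
cam("scene")
P=r.sense()["eef_pos"]
pts=[]
for y in(-32,32):
  for x in(-11,11):
    for z in (10,70): pts.append((-69+x,-66+y,30+z))
crop("scene",340,225,70,60,11,"s5.png");crop("scene",340,225,70,60,11,"s5b.png",w2px("scene",T(D,pts)))
E
```

```text
(no output)
```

View pics/s5b.png

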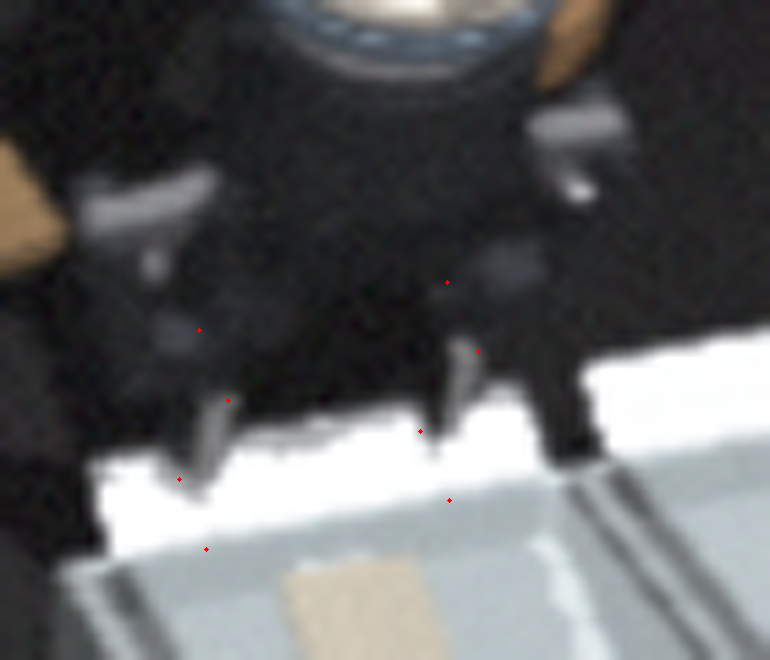

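View pics/t4.png

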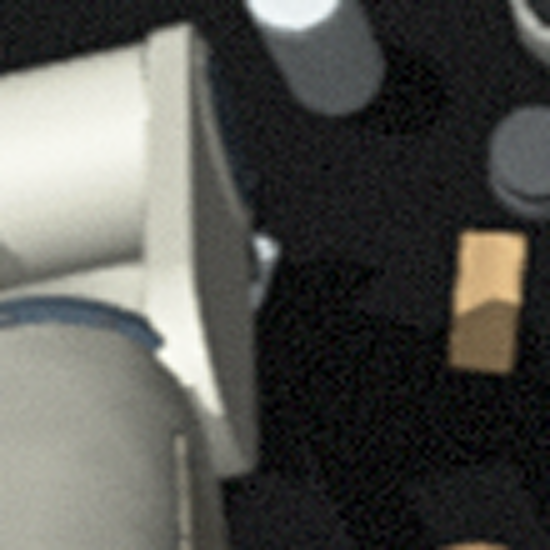

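>>> drive_tool([
  [0.35,[-2,0,0],0],
  [0.35,[-3,0,0.3],0],
  [0.35,[-3,0,1.8],0],
  [0.35,[-3,0,1.9],0],
  [0.35,[-2,0,1.9],0],
  [0.35,[-1.5,0,1.9],0],
  [0.35,[-1.2,0,1.9],0],
])

```text
clock: 7.4
eef_pos: [552.2, 174.0, 10.5]
tcp_rot: [-3.14, 0.012, 1.349]
contact_force: [0.1, -57.6, 9.2]
opening: 0.65
```

```bash
python3 - <<'E'
from h import *
st()
s=r.sense();p=s["eef_pos"];c,sn=np.cos(D[2]),np.sin(D[2]);d=p[:2]-D[:2];print("disp",c*d[0]+sn*d[1],-sn*d[0]+c*d[1])
crop("scene",340,225,70,60,11,"s6.png")
E
```

```text
t 7.4 pos [552.2 174.   10.5] rot [-3.1399  0.0121  1.3491] F [  0.1 -57.6   9.2] open 0.65 q [ 0.31  0.53  1.86 -0.01  0.75  0.54]
disp -88.772159288388 -65.06676446120284
```

View pics/s6.png

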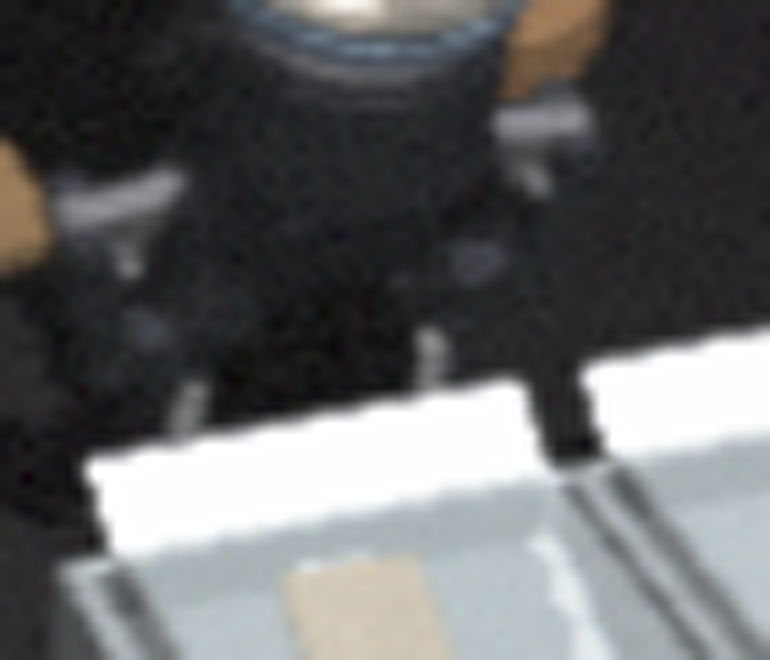

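>>> drive_tool([
  [0.35,[0.1,0,0],0],
  [0.35,[0.2,0,0],0],
])

```text
clock: 7.7
eef_pos: [552.2, 172.8, 10.5]
tcp_rot: [-3.139, 0.017, 1.349]
contact_force: [1.3, -25.4, 5.2]
opening: 0.647
```

>>> drive_tool([
  [0.35,[0.25,0,-0.7],0],
  [0.35,[0.0,0,-1.5],0],
  [0.35,[-0.1,0,-2.2],0],
  [0.35,[-0.2,0,-3.0],0],
])

```text
clock: 8.2
eef_pos: [550.3, 166.7, 39.4]
tcp_rot: [-3.136, 0.026, 1.35]
contact_force: [3.3, -29.3, -4.9]
opening: 0.647
```

```bash
python3 - <<'E'
from h import *
st()
s=r.sense();p=s["eef_pos"];c,sn=np.cos(D[2]),np.sin(D[2]);d=p[:2]-D[:2];print("disp",c*d[0]+sn*d[1],-sn*d[0]+c*d[1])
crop("scene",330,205,100,80,8,"s7.png")
E
```

```text
t 8.2 pos [550.3 166.7  39.4] rot [-3.1363  0.0256  1.3503] F [  3.3 -29.3  -4.9] open 0.647 q [ 0.3   0.49  1.85 -0.03  0.82  0.54]
disp -96.26499470202064 -64.76762297905559
```

View pics/s7.png

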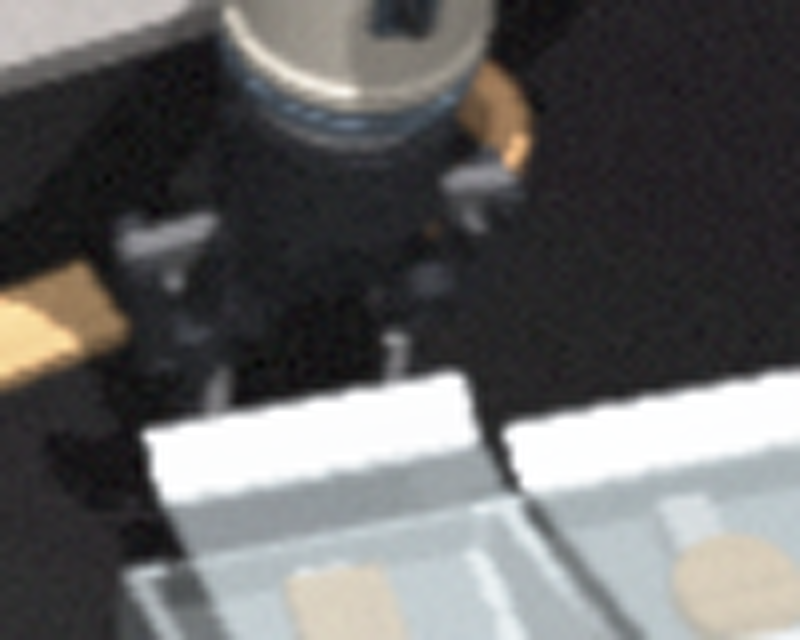

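>>> drive_tool([
  [0.35,[0.15,0,-0.8],0],
  [0.35,[0.15,0,-1.6],0],
  [0.35,[0.2,0,-2.4],0],
  [0.35,[0.3,0,-3.2],0],
  [0.35,[0.4,0,-4.0],0],
  [0.35,[0.5,0,-4.8],0],
  [0.35,[0.8,0,-5.7],0],
  [0.35,[1.1,0,-6.5],0],
  [0.35,[1.5,0,-7.3],0],
  [0.35,[2.0,0,-8.2],0],
])

```text
clock: 9.5
eef_pos: [553.8, 180.4, 122.5]
tcp_rot: [-3.135, 0.04, 1.351]
contact_force: [-6.4, -43.7, 19.5]
opening: 0.649
```

```bash
python3 - <<'E'
from h import *
st()
s=r.sense();p=s["eef_pos"];c,sn=np.cos(D[2]),np.sin(D[2]);d=p[:2]-D[:2];print("disp",c*d[0]+sn*d[1],-sn*d[0]+c*d[1])
crop("scene",330,185,120,100,6.5,"s8.png")
E
```

```text
t 9.5 pos [553.8 180.4 122.5] rot [-3.1347  0.0399  1.3515] F [ -6.4 -43.7  19.5] open 0.649 q [ 0.33  0.39  1.78 -0.04  1.    0.57]
disp -82.19027689924147 -65.13940580064619
```

View pics/s8.png

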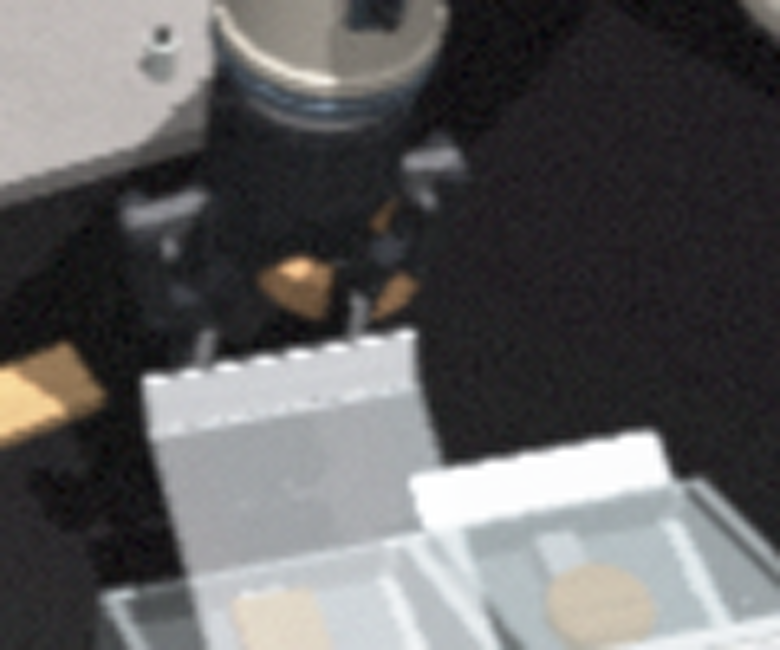

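>>> drive_tool([
  [0.0,[0,0,-0.3],0],
  [0.0,[0,0,-0.6],-5],
  [0.0,[0,0,-1.0],-12],
  [0.0,[0,0,-1.8],-21],
  [0.0,[0,0,-2.4],-30],
])

```text
clock: 10.18
eef_pos: [557.0, 180.0, 150.1]
tcp_rot: [-3.12, 0.035, 1.88]
contact_force: [0.8, -6.5, 3.6]
opening: 1.0
```

```bash
cat >> h.py <<'E'
def dsp():
    p=r.sense()["eef_pos"];c,sn=np.cos(D[2]),np.sin(D[2]);d=p[:2]-D[:2];print("disp",round(c*d[0]+sn*d[1],1),round(-sn*d[0]+c*d[1],1),p[2].round(1))
E
python3 - <<'E'
from h import *
st();dsp()
crop("scene",330,165,120,110,6.5,"s9.png")
E
```

```text
t 10.18 pos [557.  180.  150.1] rot [-3.12    0.035   1.8796] F [ 0.8 -6.5  3.6] open 1.0 q [ 0.33  0.36  1.75 -0.04  1.05  0.04]
disp -81.8 -68.3 150.1
```

View pics/s9.png

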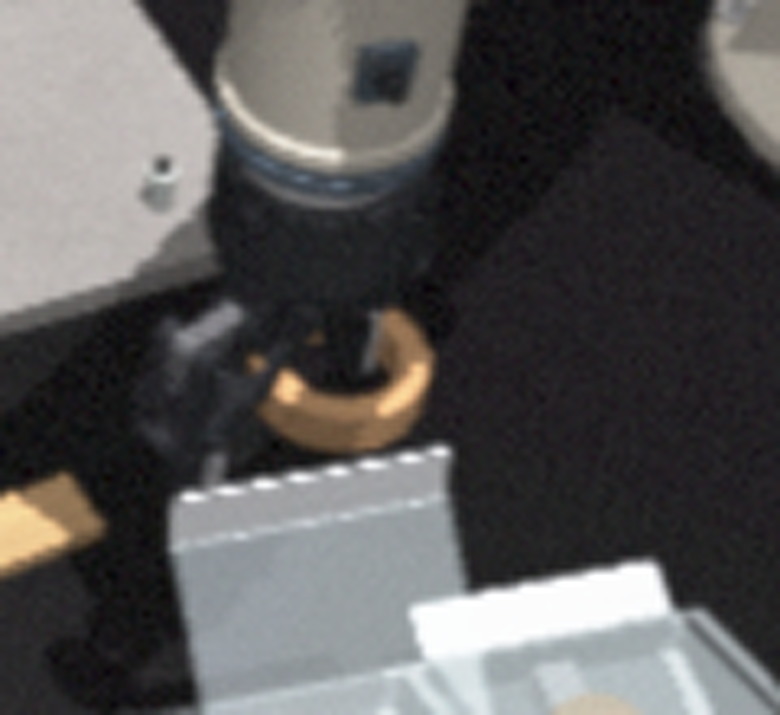

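>>> drive_tool([
  [0.0,[0,0,0],-10],
  [0.0,[0,0,0],-20],
  [0.0,[0,0,-0.3],-30],
  [0.0,[0,0,-0.5],-40],
  [0.0,[0,0,-0.7],-50],
  [0.0,[0,0,-0.7],-60],
  [0.0,[0,0,-0.7],-60],
])

```text
clock: 11.1
eef_pos: [556.7, 181.9, 157.6]
tcp_rot: [-3.102, -0.002, 2.934]
contact_force: [-1.9, -1.7, 0.3]
opening: 1.0
```

```bash
python3 - <<'E'
from h import *
st();dsp()
crop("scene",330,165,120,110,6.5,"s10.png")
E
```

```text
t 11.1 pos [556.7 181.9 157.6] rot [-3.1018e+00 -2.2000e-03  2.9341e+00] F [-1.9 -1.7  0.3] open 1.0 q [ 0.33  0.35  1.75 -0.04  1.06 -1.01]
disp -80.1 -67.7 157.6
```

View pics/s10.png

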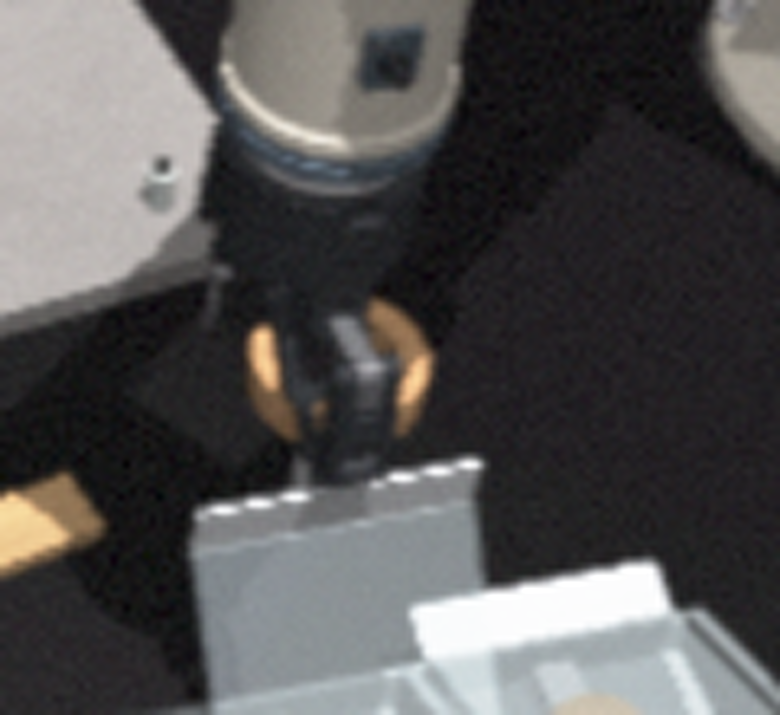

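>>> drive_tool([
  [0.0,[0,0.8,-0.7],0],
  [0.0,[0,2.0,-1.4],0],
  [0.0,[0.1,3.2,-2.0],0],
  [0.0,[0.2,4.4,-2.4],0],
  [0.0,[0.2,5.6,-2.6],0],
  [0.0,[0.2,6.4,-2.6],0],
  [0.0,[0.2,6.4,-2.6],0],
])

```text
clock: 12.02
eef_pos: [568.2, 246.7, 180.8]
tcp_rot: [-3.102, -0.003, 2.932]
contact_force: [0.7, -1.5, 4.2]
opening: 1.0
```

```bash
python3 - <<'E'
from h import *
st();dsp()
crop("scene",330,165,120,110,6.5,"s11.png")
E
```

```text
t 12.03 pos [568.2 246.7 180.8] rot [-3.1019e+00 -2.6000e-03  2.9320e+00] F [ 0.7 -1.5  4.2] open 1.0 q [ 0.43  0.38  1.65 -0.03  1.14 -0.92]
disp -14.4 -64.4 180.8
```

View pics/s11.png

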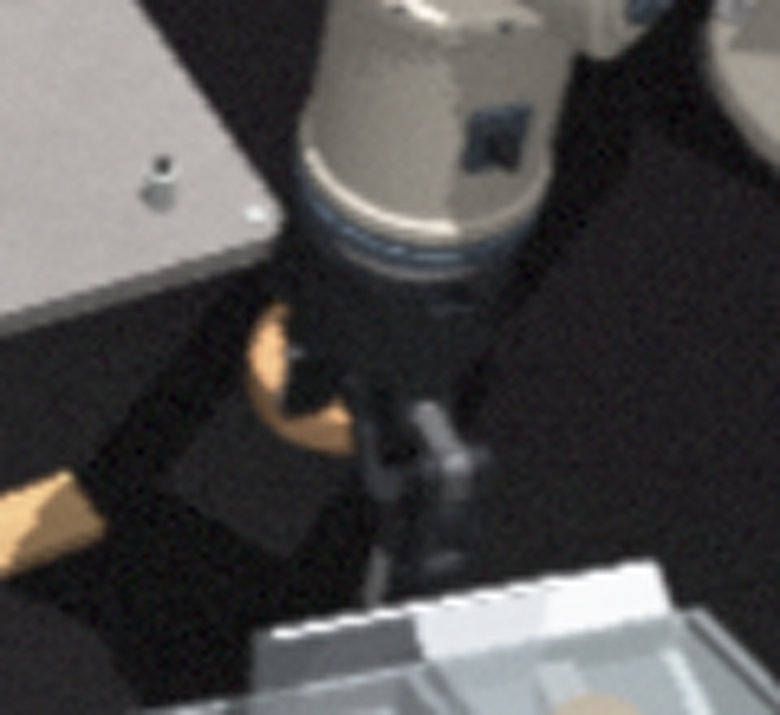

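```bash
python3 - <<'E'
from h import *
crop("scene",300,150,220,180,3.6,"s12.png")
pts=T(D,[[62-149*np.cos(a),-121+112*k,99+149*np.sin(a)] for a in (1.45,) for k in (0,1)])
crop("scene",330,200,110,110,6.5,"s12b.png",w2px("scene",pts))
E
```

```text
(no output)
```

View pics/s12b.png

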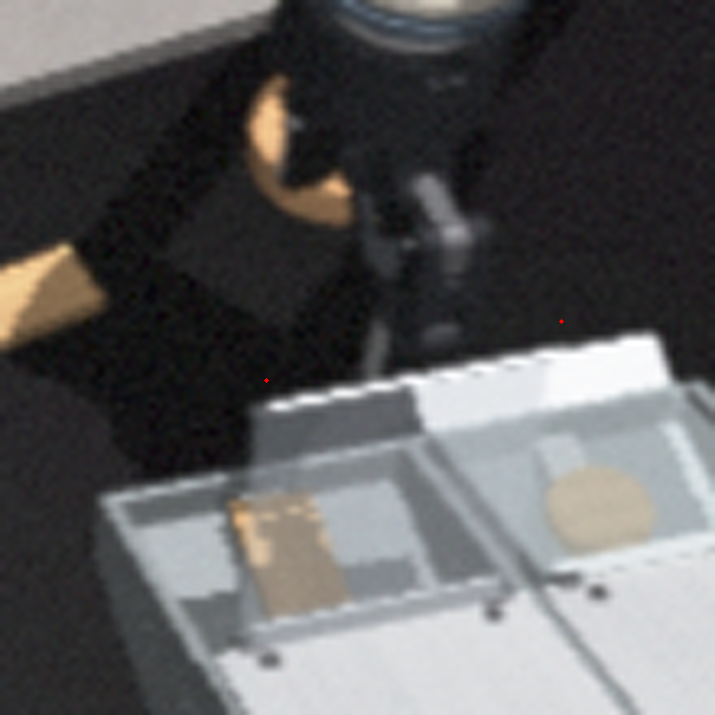

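>>> drive_tool([
  [0.0,[0,0,1.0],0],
  [0.0,[0,0.1,2.0],0],
  [0.0,[0,0.1,3.0],0],
  [0.0,[0,0.1,4.0],0],
  [0.0,[0,0.1,4.0],0],
])

```text
clock: 12.75
eef_pos: [566.4, 244.4, 139.0]
tcp_rot: [-3.099, -0.006, 2.931]
contact_force: [-0.3, -1.3, -0.7]
opening: 1.001
```

```bash
python3 - <<'E'
from h import *
st();dsp()
crop("scene",330,200,110,110,6.5,"s13.png")
E
```

```text
t 12.75 pos [566.4 244.4 139. ] rot [-3.0994 -0.0056  2.9312] F [-0.3 -1.3 -0.7] open 1.001 q [ 0.42  0.42  1.69 -0.04  1.06 -0.92]
disp -16.9 -63.2 139.0
```

View pics/s13.png

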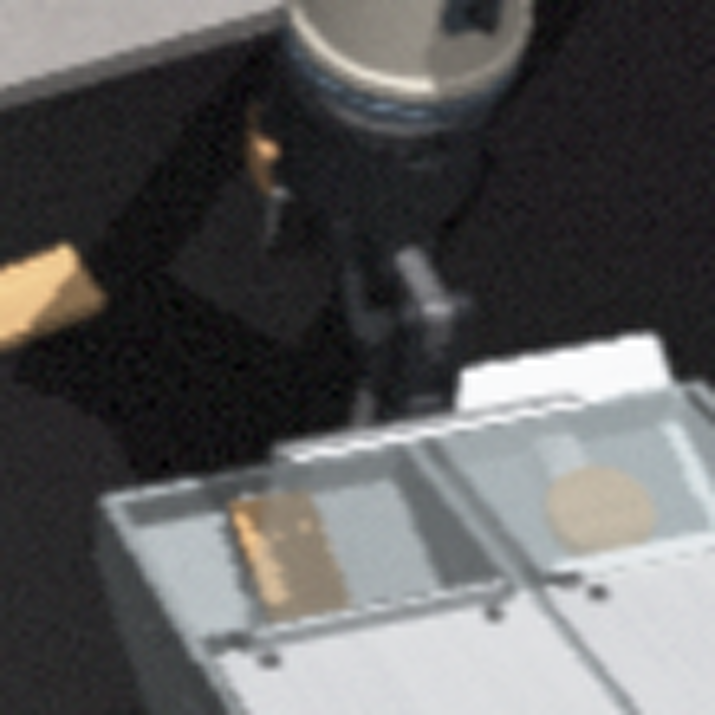

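>>> drive_tool([
  [0.0,[0,0.1,1.2],0],
  [0.0,[0,0.2,2.4],0],
  [0.0,[0,0.3,3.6],0],
  [0.0,[0,0.4,4.8],0],
  [0.0,[-0.1,0.5,5.8],0],
  [0.0,[-0.1,0.5,5.8],0],
])

```text
clock: 13.55
eef_pos: [567.2, 246.5, 80.1]
tcp_rot: [-3.098, -0.007, 2.931]
contact_force: [-1.4, -3.2, -1.5]
opening: 1.001
```

```bash
python3 - <<'E'
from h import *
st();dsp()
crop("scene",330,200,110,110,6.5,"s14.png");crop("top",150,120,140,140,5,"t14.png")
E
```

```text
t 13.55 pos [567.2 246.5  80.1] rot [-3.0983 -0.0068  2.9313] F [-1.4 -3.2 -1.5] open 1.001 q [ 0.43  0.5   1.72 -0.04  0.96 -0.91]
disp -14.7 -63.5 80.1
```

View pics/s14.png

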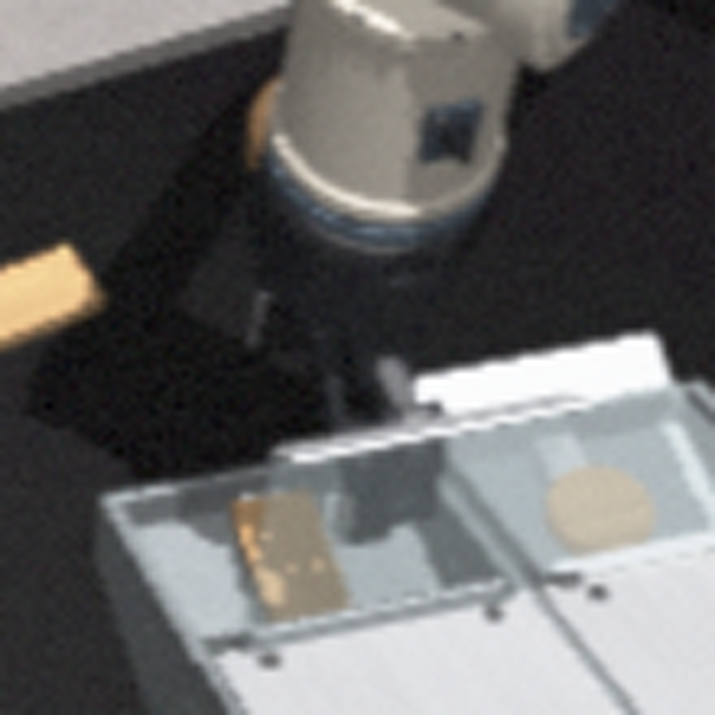

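View pics/t14.png

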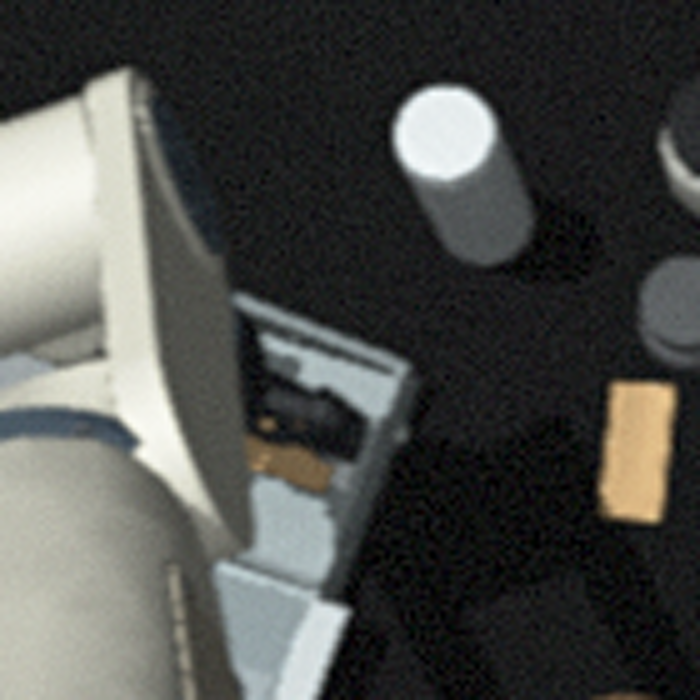

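>>> drive_tool([
  [0.35,[0,0,0],0],
  [0.35,[0,0,0],0],
  [0.35,[0,0,0],10],
  [0.35,[0,0,0],20],
  [0.35,[0,0,0],30],
  [0.35,[0,0,0],40],
  [0.35,[0,0,0],50],
  [0.35,[0,0,0],60],
  [0.35,[0,0,0],70],
  [0.35,[0,0,0],80],
  [0.35,[0,0,0],91],
  [0.35,[0,0,0],91],
])

```text
clock: 15.15
eef_pos: [568.3, 247.1, 81.6]
tcp_rot: [-3.138, 0.042, 1.344]
contact_force: [0.7, -1.9, 0.6]
opening: 0.648
```

```bash
python3 - <<'E'
from h import *
st();dsp()
crop("scene",330,200,110,110,6.5,"s15.png")
c=cc("scene",(330,240),4,[((147,147),0),((190,143),0),((213,212),0),((165,218),0)])
W=np.array([px2w("scene",x[1],48) for x in c]);print(W.round(1),W.mean(0))
E
```

```text
t 15.15 pos [568.3 247.1  81.6] rot [-3.1377  0.0416  1.3443] F [ 0.7 -1.9  0.6] open 0.648 q [ 0.43  0.49  1.72 -0.04  0.96  0.67]
disp -13.9 -64.4 81.6
[[578.6 216.3  48. ]
 [550.7 226.5  48. ]
 [567.2 280.3  48. ]
 [598.  270.1  48. ]] [573.6421869  248.27863337  48.        ]
```

View pics/s15.png

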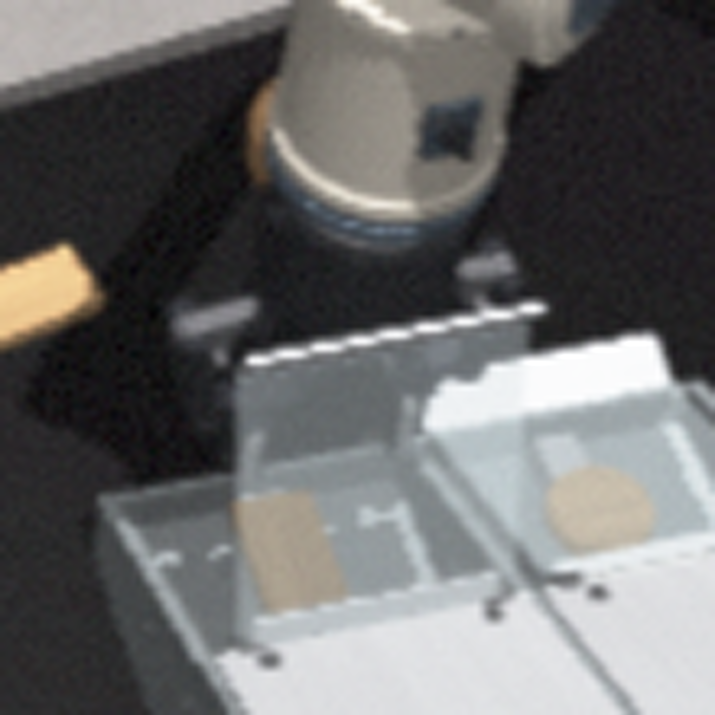

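```bash
python3 - <<'E'
from h import *
rel([572.2,256.5,40],1.342);rel([572.2,256.5,22],1.342)
E
```

```text
d cm [1.18 0.19 4.11] roll 0.28
d cm [1.26 0.2  5.91] roll 0.28
```

>>> drive_tool([
  [0.35,[0.5,0.1,1.0],0],
  [0.35,[1.0,0.2,2.0],0],
  [0.35,[1.2,0.2,3.0],0],
  [0.35,[1.2,0.2,4.0],0],
  [0.35,[1.2,0.2,4.5],0],
  [0.35,[1.2,0.2,5.0],0],
  [0.35,[1.2,0.2,5.0],0],
])

```text
clock: 16.08
eef_pos: [571.9, 256.1, 30.7]
tcp_rot: [-3.137, 0.042, 1.347]
contact_force: [-0.7, -2.5, -1.1]
opening: 0.65
```

```bash
python3 - <<'E'
from h import *
st();dsp()
crop("scene",340,220,80,70,10,"s16.png");crop("top",170,150,90,90,6.5,"t16.png")
E
```

```text
t 16.07 pos [571.9 256.1  30.7] rot [-3.137   0.0421  1.3468] F [-0.7 -2.5 -1.1] open 0.65 q [ 0.44  0.57  1.73 -0.04  0.87  0.69]
disp -4.3 -66.0 30.7
```

View pics/s16.png

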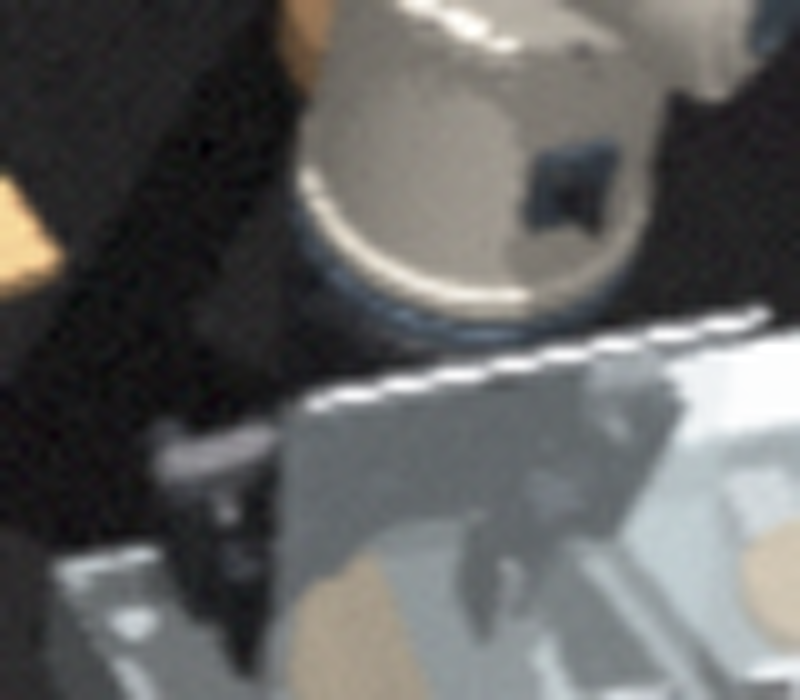

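View pics/t16.png

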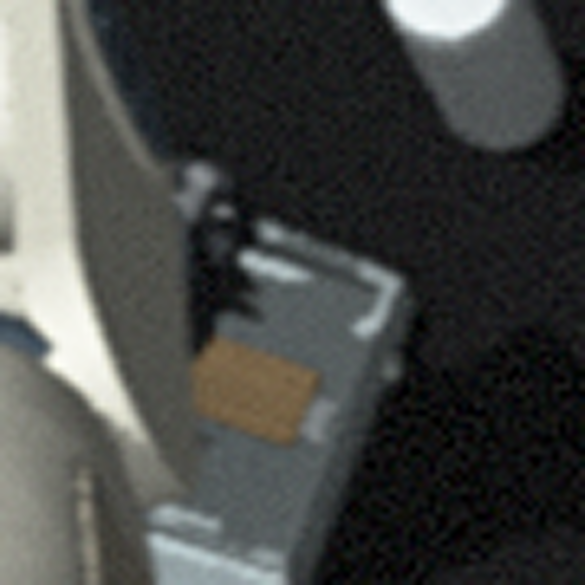

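```bash
python3 - <<'E'
from h import *
C["scene"]=r.grab_frame("scene")
for y in (-66+29,-66+42,-66-29,-66-42):
  for x in (-15,7):
    print(y,x,[(z,((w2px("scene",T(D,[[x,y,z]]))[0]-[340,220])*10).round(0).tolist()) for z in (30,40,50,60)])
E
```

```text
-37 -15 [(30, [443.0, 649.0]), (40, [447.0, 627.0]), (50, [452.0, 605.0]), (60, [457.0, 583.0])]
-37 7 [(30, [471.0, 715.0]), (40, [476.0, 694.0]), (50, [481.0, 672.0]), (60, [486.0, 650.0])]
-24 -15 [(30, [488.0, 639.0]), (40, [493.0, 618.0]), (50, [498.0, 596.0]), (60, [503.0, 574.0])]
-24 7 [(30, [517.0, 705.0]), (40, [522.0, 684.0]), (50, [527.0, 662.0]), (60, [532.0, 640.0])]
-95 -15 [(30, [240.0, 691.0]), (40, [243.0, 670.0]), (50, [247.0, 648.0]), (60, [251.0, 626.0])]
-95 7 [(30, [266.0, 758.0]), (40, [270.0, 737.0]), (50, [274.0, 715.0]), (60, [278.0, 694.0])]
-108 -15 [(30, [194.0, 701.0]), (40, [197.0, 679.0]), (50, [201.0, 657.0]), (60, [204.0, 635.0])]
-108 7 [(30, [220.0, 768.0]), (40, [223.0, 747.0]), (50, [227.0, 725.0]), (60, [230.0, 703.0])]
```

>>> drive_tool([
  [0.35,[0.1,0,0.5],0],
  [0.35,[0.1,0,0.9],0],
  [0.35,[0.1,0,0.95],0],
  [0.8,[0.1,0,0.95],0],
  [0.8,[0.1,0,0.95],0],
  [0.8,[0.1,0,0.95],0],
  [0.8,[0.1,0,0.95],0],
  [0.8,[0.1,0,0.95],0],
], grip_force=40)

```text
clock: 17.23
eef_pos: [572.3, 256.9, 21.7]
tcp_rot: [-3.138, 0.042, 1.347]
contact_force: [-0.9, -1.8, 1.0]
opening: 0.2
```

```bash
python3 - <<'E'
from h import *
st();dsp()
crop("scene",340,220,80,80,9,"s17.png");crop("top",170,150,90,90,6.5,"t17.png")
E
```

```text
t 17.23 pos [572.3 256.9  21.7] rot [-3.1377  0.0416  1.3469] F [-0.9 -1.8  1. ] open 0.2 q [ 0.44  0.58  1.73 -0.04  0.86  0.69]
disp -3.4 -66.2 21.7
```

View pics/s17.png

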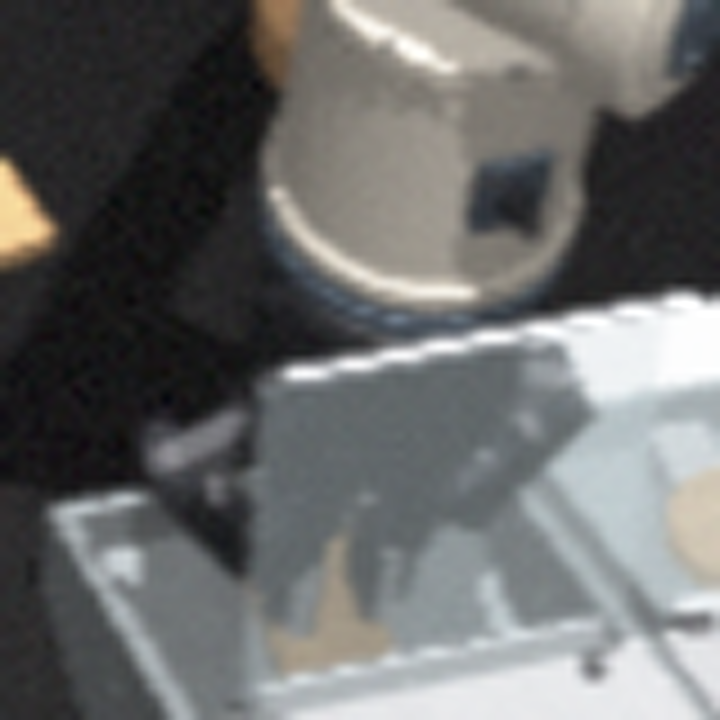

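View pics/t17.png

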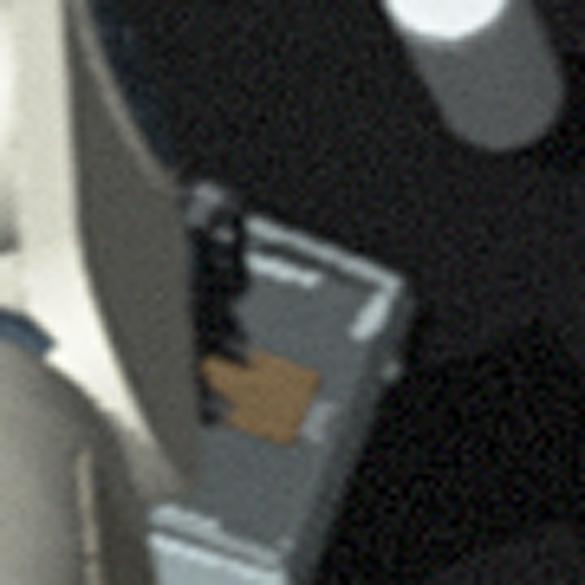

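>>> drive_tool([
  [0.8,[0,0,0.15],0],
  [0.8,[0,0,0.3],0],
])

```text
clock: 17.58
eef_pos: [572.6, 257.0, 21.1]
tcp_rot: [-3.138, 0.041, 1.347]
contact_force: [-10.0, -6.9, 34.7]
opening: 0.201
```

>>> drive_tool([
  [0.35,[0,0,-0.6],0],
  [0.35,[0,0,-0.6],0],
  [0.35,[0,0,-0.6],0],
  [0.35,[0.05,0,0.5],0],
  [0.35,[0.1,0,1.3],0],
  [0.35,[0.1,0,2.0],0],
  [0.35,[0.1,0,2.3],0],
  [0.35,[0.1,0,2.3],0],
])

```text
clock: 18.58
eef_pos: [572.1, 256.8, -2.5]
tcp_rot: [-3.137, 0.042, 1.347]
contact_force: [0.5, -0.1, 1.1]
opening: 0.652
```

>>> drive_tool([
  [0.75,[0,0,0],0],
  [0.75,[0,0,0],0],
  [0.75,[0,0,0],0],
  [0.75,[0,0,0],0],
], grip_force=40)

```text
clock: 19.08
eef_pos: [572.4, 257.0, -2.1]
tcp_rot: [-3.138, 0.042, 1.347]
contact_force: [0.6, 0.7, 1.9]
opening: 0.406
```

```bash
python3 - <<'E'
from h import *
st();dsp()
crop("scene",340,220,80,80,9,"s18.png")
E
```

```text
t 19.07 pos [572.4 257.   -2.1] rot [-3.1376  0.0416  1.3467] F [0.6 0.7 1.9] open 0.406 q [ 0.44  0.62  1.74 -0.04  0.82  0.69]
disp -3.4 -66.2 -2.1
```

View pics/s18.png

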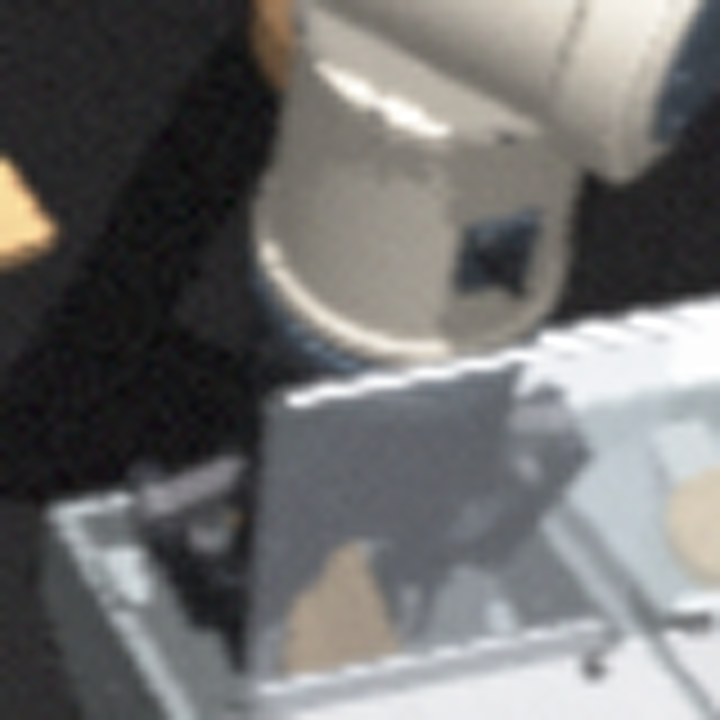

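>>> drive_tool([
  [0.75,[0,0,-0.4],0],
  [0.75,[0,0,-1.2],0],
  [0.75,[0,0,-2.2],0],
  [0.75,[0,0,-3.2],0],
  [0.75,[0,0,-3.2],0],
  [0.75,[-0.5,0,-3.2],-10],
  [0.75,[-1,0,-3.2],-20],
  [0.75,[-1,0,-3.2],-30],
])

```text
clock: 20.12
eef_pos: [570.4, 248.0, 30.1]
tcp_rot: [-3.117, 0.034, 1.876]
contact_force: [0.5, -1.7, -1.1]
opening: 0.402
```

```bash
python3 - <<'E'
from h import *
st();dsp()
crop("scene",335,205,90,90,7,"s19.png");crop("top",170,140,100,100,6,"t19.png")
E
```

```text
t 20.12 pos [570.4 248.   30.1] rot [-3.1168  0.0341  1.8762] F [ 0.5 -1.7 -1.1] open 0.402 q [ 0.43  0.57  1.74 -0.04  0.87  0.15]
disp -12.5 -66.3 30.1
```

View pics/s19.png

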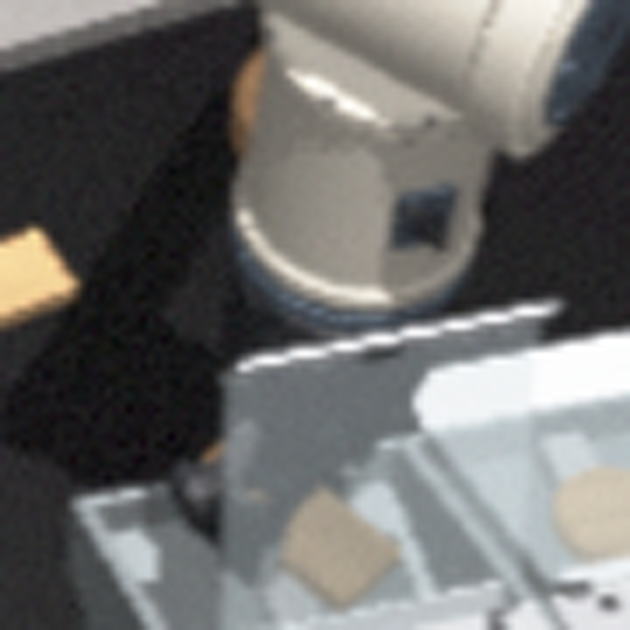

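View pics/t19.png

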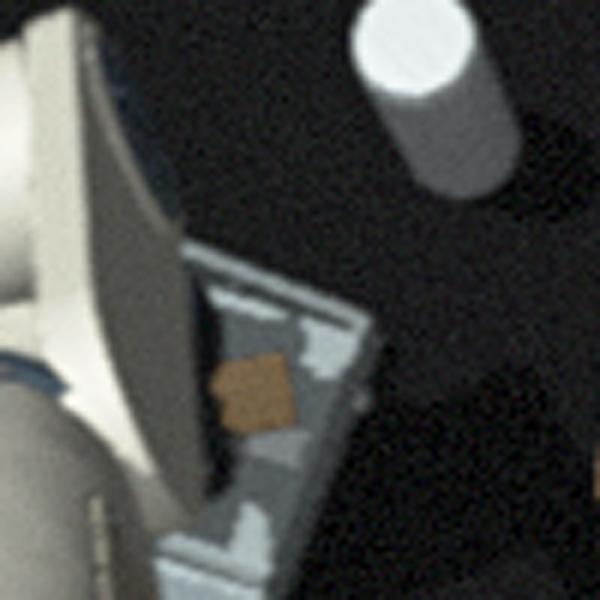

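>>> drive_tool([
  [0.75,[0,0,0],-10],
  [0.75,[0,0,0],-20],
  [0.75,[0,0,0],-30],
  [0.75,[0,0,0],-40],
  [0.75,[0,0,0],-50],
  [0.75,[0,0,0],-60],
  [0.75,[0,0,0],-60],
])

```text
clock: 21.1
eef_pos: [569.5, 247.7, 29.6]
tcp_rot: [-3.098, -0.006, 2.915]
contact_force: [-2.0, -3.6, -0.8]
opening: 0.399
```

```bash
python3 - <<'E'
from h import *
st();dsp()
rel(T(D,[-105,-66,35])[0],2.93);rel(T(D,[-180,-66,50])[0],2.93)
E
```

```text
t 21.1 pos [569.5 247.7  29.6] rot [-3.0984 -0.0056  2.9149] F [-2.  -3.6 -0.8] open 0.399 q [ 0.43  0.57  1.74 -0.04  0.87 -0.89]
disp -13.0 -65.5 29.6
d cm [-0.07 -9.22 -0.14] roll -0.87
d cm [ -0.07 -16.77  -1.31] roll -0.87
```

>>> drive_tool([
  [0.75,[0,-2,0],0],
  [0.75,[0,-4,0],0],
  [0.75,[0,-6,0],0],
  [0.75,[0,-8,0],0],
  [0.75,[0,-13,-0.5],0],
  [0.75,[0,-18,-2],0],
  [0.75,[0,-20,-4],0],
  [0.75,[0,-20,-4],0],
])

```text
clock: 22.1
eef_pos: [526.2, 53.1, 79.9]
tcp_rot: [-3.1, -0.002, 2.912]
contact_force: [0.9, -0.1, -0.6]
opening: 0.396
```

```bash
python3 - <<'E'
from h import *
st();dsp()
for n in("scene","top"): crop(n,0,0,640,400,1.25,n+"20.png")
crop("scene",320,180,120,110,6.5,"s20c.png")
E
```

```text
t 22.1 pos [526.2  53.1  79.9] rot [-3.0997e+00 -2.2000e-03  2.9119e+00] F [ 0.9 -0.1 -0.6] open 0.396 q [ 0.12  0.37  1.93 -0.05  0.86 -1.18]
disp -212.4 -66.7 79.9
```

View pics/top20.png

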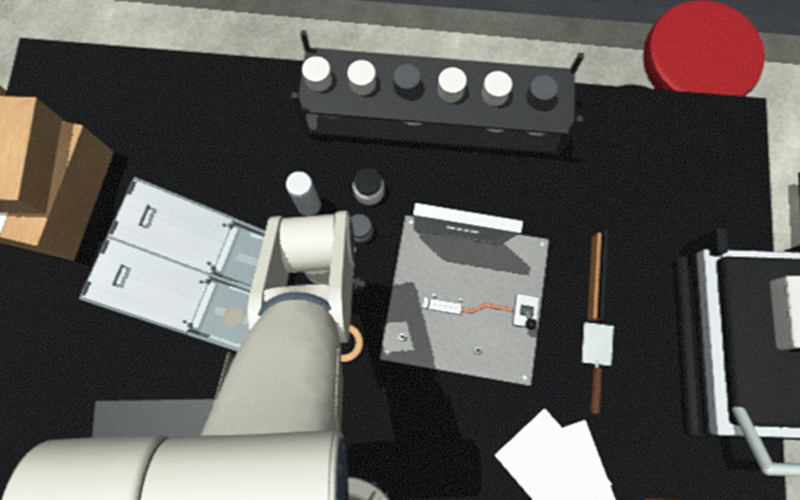

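View pics/s20c.png

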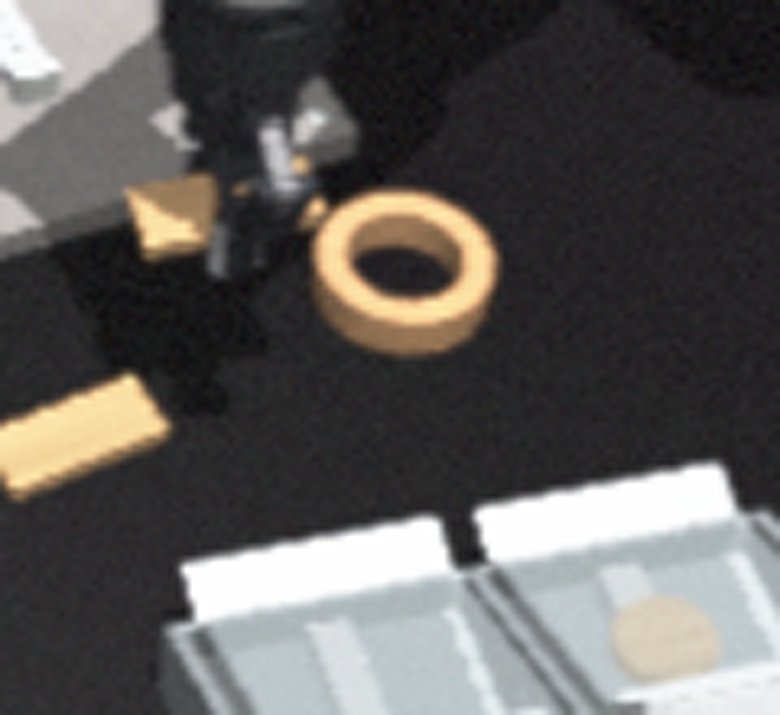

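```bash
python3 - <<'E'
from h import *
print(T(N,[-5,-5,40])[0]);rel(T(N,[-5,-5,40])[0],1.486);rel(T(N,[-5,-5,70])[0],1.486)
E
```

```text
[ 502.89356321 -186.05745996   40.        ]
d cm [ -3.24 -23.77   4.84] roll 81.8
d cm [ -3.22 -23.9    1.84] roll 81.8
```

>>> drive_tool([
  [0.75,[-0.4,-3,0],10],
  [0.75,[-1,-7,0],20],
  [0.75,[-1.6,-11,0],30],
  [0.75,[-2.2,-15,0],40],
  [0.75,[-2.6,-18,0],50],
  [0.75,[-3.0,-21,0],60],
  [0.75,[-3.2,-23,1],70],
  [0.75,[-3.2,-23.9,1.8],80],
  [0.75,[-3.2,-23.9,1.8],81.8],
  [0.75,[-3.2,-23.9,1.8],81.8],
])

```text
clock: 23.45
eef_pos: [502.8, -185.2, 70.1]
tcp_rot: [-3.131, 0.041, 1.49]
contact_force: [0.5, 0.6, 0.3]
opening: 0.4
```

```bash
python3 - <<'E'
from h import *
st();rel(T(N,[-4,-4,0])[0],1.486)
crop("scene",250,110,110,100,6.5,"s21.png");crop("top",320,200,80,80,7,"t21.png")
E
```

```text
t 23.45 pos [ 502.8 -185.2   70.1] rot [-3.1306  0.041   1.4899] F [0.5 0.6 0.3] open 0.4 q [-0.33  0.39  1.93 -0.06  0.82 -0.21]
d cm [0.31 0.19 7.01] roll 0.22
```

View pics/s21.png

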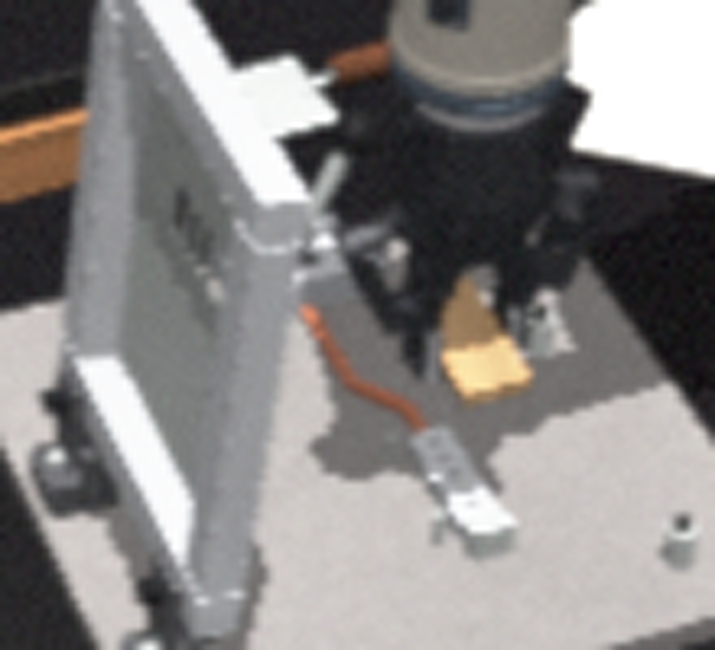

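View pics/t21.png

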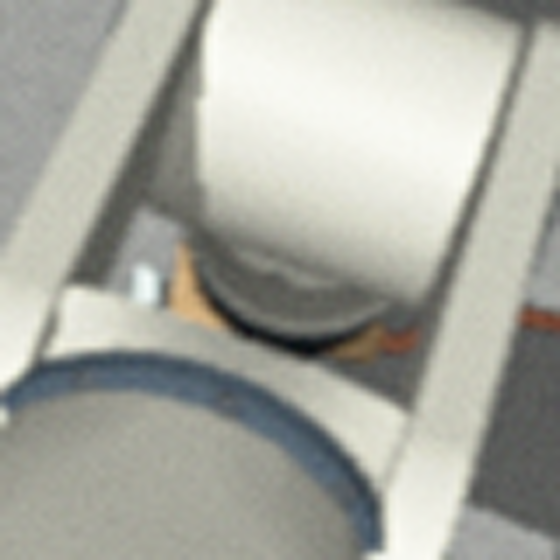

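```bash
python3 - <<'E'
from h import *
def inv(X):
    c,s=np.cos(N[2]),np.sin(N[2]);d=np.array(X)[:2]-N[:2];return np.array([c*d[0]+s*d[1],-s*d[0]+c*d[1]]).round(1)
for (u,v),z in [((465,398),110),((535,377),110),((445,355),120)]:
    W=px2w("scene",np.array([u,v])/6.5+[250,110]-.5,z); print(W.round(1),inv(W))
print(inv(r.sense()["eef_pos"]))
E
```

```text
[ 522.7 -152.7  110. ] [11.9 29.9]
[ 485.3 -151.2  110. ] [-25.5  28.2]
[ 522.3 -174.4  120. ] [13.4  8.2]
[-4.9 -4.4]
```

>>> drive_tool([
  [0.75,[0,0,1.5],0],
  [0.75,[0.1,0,3.0],0],
  [0.75,[0.1,0,4.5],0],
  [0.75,[0.2,0,6.0],0],
  [0.75,[0.2,0,7.0],0],
  [0.75,[0.2,0,7.4],0],
  [0.75,[0.2,0,7.5],0],
])

```text
clock: 24.48
eef_pos: [502.2, -186.6, -4.6]
tcp_rot: [-3.131, 0.041, 1.489]
contact_force: [0.8, 0.1, -0.6]
opening: 0.4
```

```bash
python3 - <<'E'
from h import *
st()
def inv(X):
    c,s=np.cos(N[2]),np.sin(N[2]);d=np.array(X)[:2]-N[:2];return np.array([c*d[0]+s*d[1],-s*d[0]+c*d[1]]).round(1)
print(inv(r.sense()["eef_pos"]))
crop("scene",270,140,80,70,10,"s22.png");crop("top",320,200,80,80,7,"t22.png")
E
```

```text
t 24.48 pos [ 502.2 -186.6   -4.6] rot [-3.1314  0.0414  1.489 ] F [ 0.8  0.1 -0.6] open 0.4 q [-0.33  0.51  1.97 -0.07  0.67 -0.19]
[-5.6 -5.6]
```

View pics/s22.png

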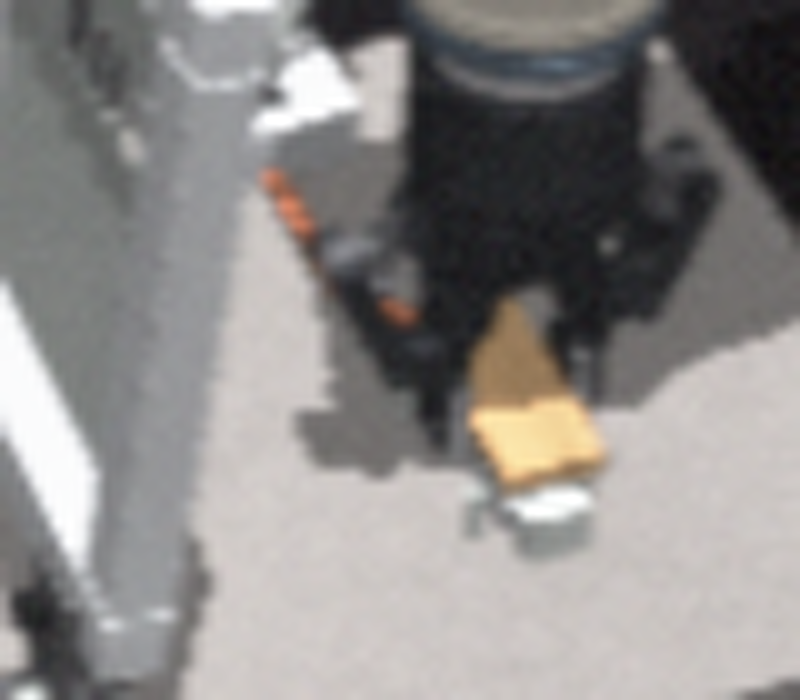

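View pics/t22.png

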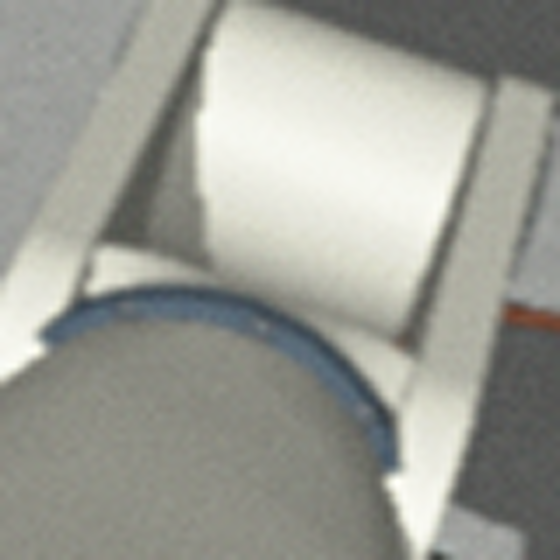

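>>> drive_tool([
  [0.75,[0,0,0.2],0],
  [0.75,[0.1,0,0.28],0],
  [0.75,[0.3,0,0.28],0],
  [0.75,[0.45,0,0.28],0],
])

```text
clock: 25.08
eef_pos: [502.8, -182.1, -7.1]
tcp_rot: [-3.132, 0.042, 1.489]
contact_force: [-0.5, -0.5, -0.4]
opening: 0.4
```

>>> drive_tool([
  [0.75,[0.1,0,0],0],
  [0.75,[0.2,0,0],0],
])

```text
clock: 25.32
eef_pos: [503.0, -181.7, -6.9]
tcp_rot: [-3.132, 0.044, 1.491]
contact_force: [-3.5, -18.1, 0.4]
opening: 0.398
```

>>> drive_tool([
  [0.75,[0.0,0.15,0],0],
  [0.75,[0.0,0.3,0],0],
  [0.75,[0,0.4,0],0],
])

```text
clock: 25.7
eef_pos: [506.4, -182.3, -7.1]
tcp_rot: [-3.131, 0.044, 1.492]
contact_force: [-3.5, -6.3, 0.5]
opening: 0.399
```

>>> drive_tool([
  [0.75,[0.02,0.1,0],0],
  [0.75,[0.02,0.2,0],0],
])

```text
clock: 25.95
eef_pos: [507.8, -182.5, -7.2]
tcp_rot: [-3.13, 0.045, 1.492]
contact_force: [-4.5, -5.6, 0.4]
opening: 0.402
```

>>> drive_tool([
  [0.75,[0.02,0.1,0],0],
  [0.75,[0.03,0.2,0],0],
])

```text
clock: 26.2
eef_pos: [508.0, -182.5, -7.6]
tcp_rot: [-3.126, 0.045, 1.493]
contact_force: [-8.4, -7.7, 2.1]
opening: 0.4
```

>>> drive_tool([
  [0.75,[0.05,0.12,0.05],0],
  [0.75,[0.06,0.15,0.12],0],
])

```text
clock: 26.45
eef_pos: [507.9, -182.5, -8.2]
tcp_rot: [-3.123, 0.046, 1.495]
contact_force: [-12.4, -5.6, 23.6]
opening: 0.404
```

```bash
python3 - <<'E'
from h import *
st()
crop("scene",290,160,50,45,14,"s23.png")
E
```

```text
t 26.45 pos [ 507.9 -182.5   -8.2] rot [-3.1231  0.046   1.4945] F [-12.4  -5.6  23.6] open 0.404 q [-0.31  0.52  1.96 -0.08  0.67 -0.18]
```

View pics/s23.png

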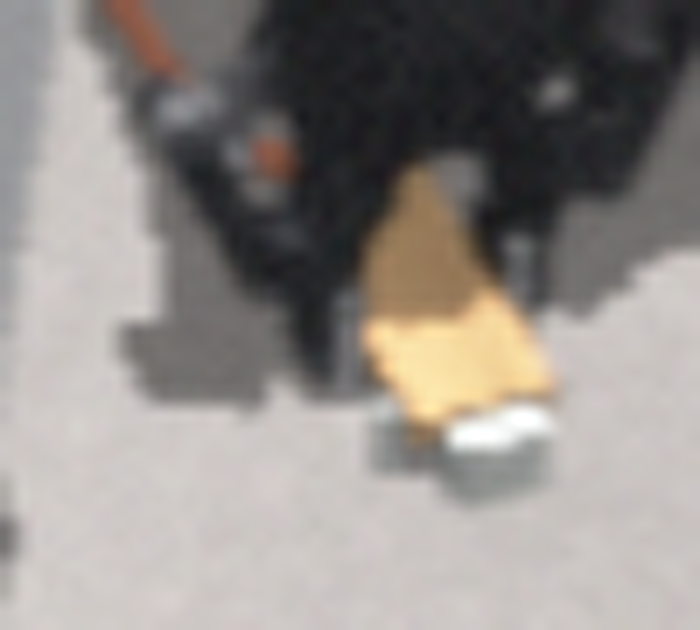

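>>> drive_tool([
  [0.55,[0,0,-0.05],0],
  [0.45,[0,0,-0.05],0],
  [0.4,[0,0,-0.05],0],
  [0.4,[0,0,-0.05],0],
  [0.4,[0,0,-1],0],
  [0.4,[0,0,-3],0],
  [0.4,[0,0,-6],0],
  [0.4,[-1,-3,-8],0],
  [0.4,[-2,-8,-9],0],
  [0.4,[-3,-13,-9],0],
  [0.4,[-3,-18,-9],0],
  [0.4,[-3,-18,-9],0],
])

```text
clock: 28.0
eef_pos: [324.4, -193.5, 86.6]
tcp_rot: [-3.121, 0.045, 1.493]
contact_force: [-0.2, -0.2, -0.2]
opening: 0.597
```

```bash
python3 - <<'E'
from h import *
st()
crop("scene",280,150,70,60,11,"s24.png");crop("top",320,200,100,80,7.5,"t24.png")
print([(round(o["score"],2),np.array(o["at"]).round(1)) for o in r.spot_point("tag_center","top")][:3])
E
```

```text
t 28.0 pos [ 324.4 -193.5   86.6] rot [-3.121   0.0452  1.493 ] F [-0.2 -0.2 -0.2] open 0.597 q [-0.49  0.14  2.24 -0.07  0.76 -0.36]
[(0.54, array([355. , 245.7])), (0.24, array([206.1, 208.9]))]
```

View pics/s24.png

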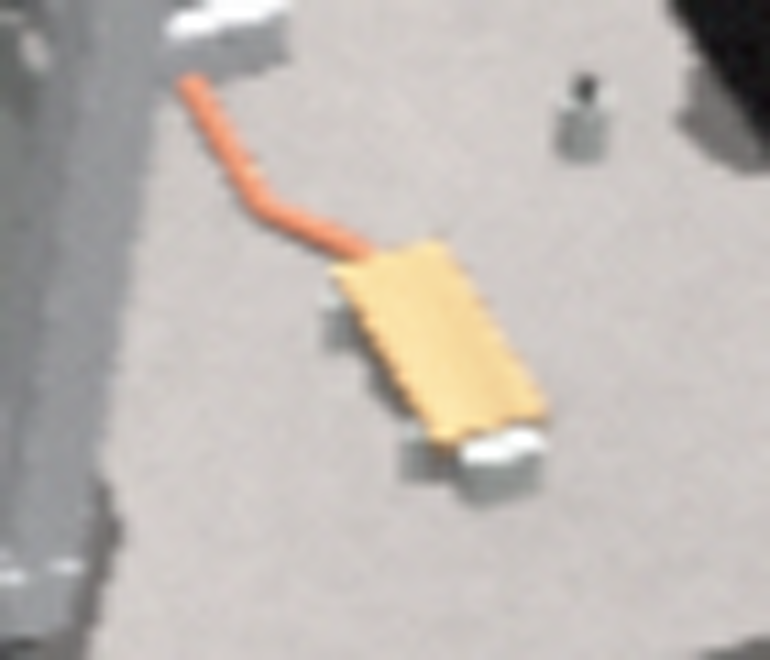

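View pics/t24.png

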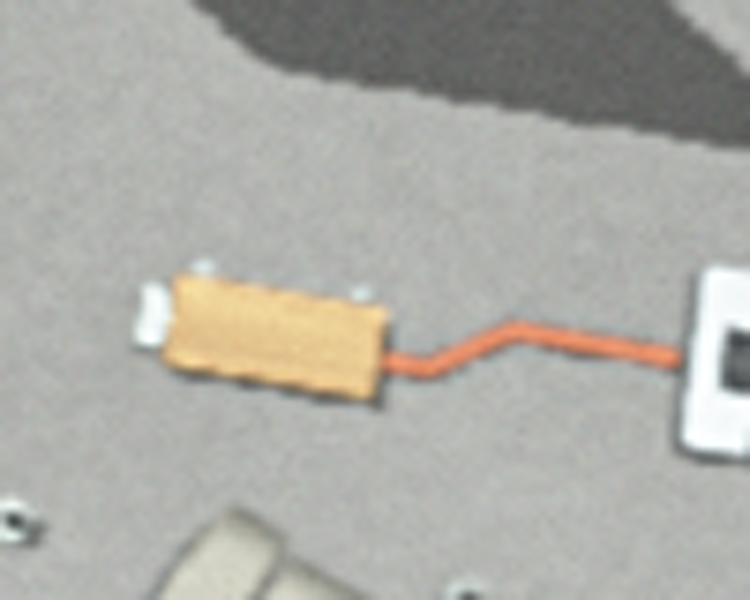

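```bash
cat >> h.py <<'E'
def inv(X,p=None):
    p=N if p is None else p
    c,s=np.cos(p[2]),np.sin(p[2]);d=np.array(X)[:2]-p[:2];return np.array([c*d[0]+s*d[1],-s*d[0]+c*d[1]]).round(1)
E
python3 - <<'E'
from h import *
Nt=[507.946,-181.722,-.084]
c=[np.array(x)/7.5+[320,200]-.5 for x in [(177,275),(390,308),(378,402),(163,367)]]
W=np.array([px2w("top",u,42) for u in c]); print(W.round(1)); print("ctr",inv(W.mean(0),Nt)); d=W[0]+W[3]-W[1]-W[2]; print("yaw rel",np.arctan2(d[1],d[0])-np.pi/2+.084, np.linalg.norm(d)/2)
for n,u in (("top",None),):
  print("valve tip",[(round(o["score"],2),np.array(o["at"]).round(1)) for o in r.spot_point("valve_tip","top")][:3])
  print("valve tip s",[(round(o["score"],2),np.array(o["at"]).round(1)) for o in r.spot_point("valve_tip","scene")][:3])
for a in (-.5,-.55,.5):
  X=T(N,[20+80*np.sin(a),-180,40+80*np.cos(a)]);print(a,X.round(1),w2px("top",X),w2px("scene",X))
crop("top",390,215,60,60,10,"t25.png");crop("scene",270,100,80,80,9,"s25.png")
E
```

```text
[[ 527.1 -143.4   42. ]
 [ 521.6 -223.8   42. ]
 [ 486.  -221.6   42. ]
 [ 492.1 -140.8   42. ]]
ctr [-1.2 -0.8]
yaw rel 0.011919210440247616 80.79458875430213
valve tip [(0.7, array([375.7, 174.6])), (0.52, array([421.7, 260.7])), (0.31, array([365. , 186.5]))]
valve tip s [(0.65, array([302.5, 129.9]))]
-0.5 [[ 474.7 -359.3  110.2]] [[424.33082374 258.71234418]] [[304.85504119 129.76536362]]
-0.55 [[ 471.3 -359.   108.2]] [[424.00442662 260.0827084 ]] [[305.79452028 130.01422344]]
0.5 [[ 551.2 -365.8  110.2]] [[427.87053381 230.50349136]] [[283.60220649 134.80423001]]
```

View pics/t25.png

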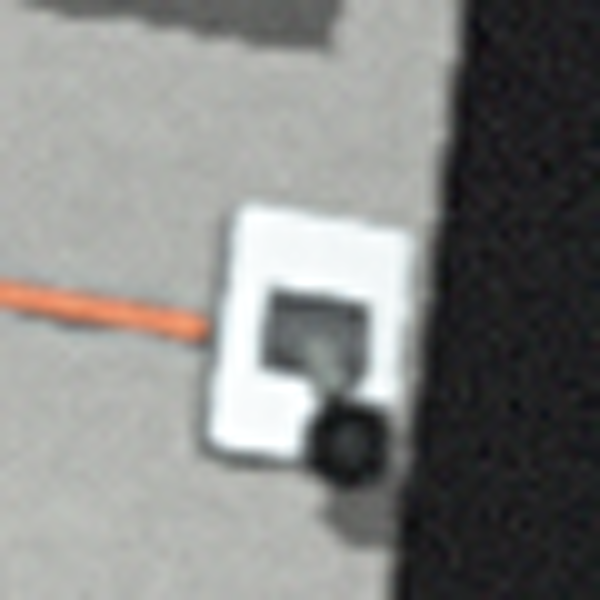

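View pics/s25.png

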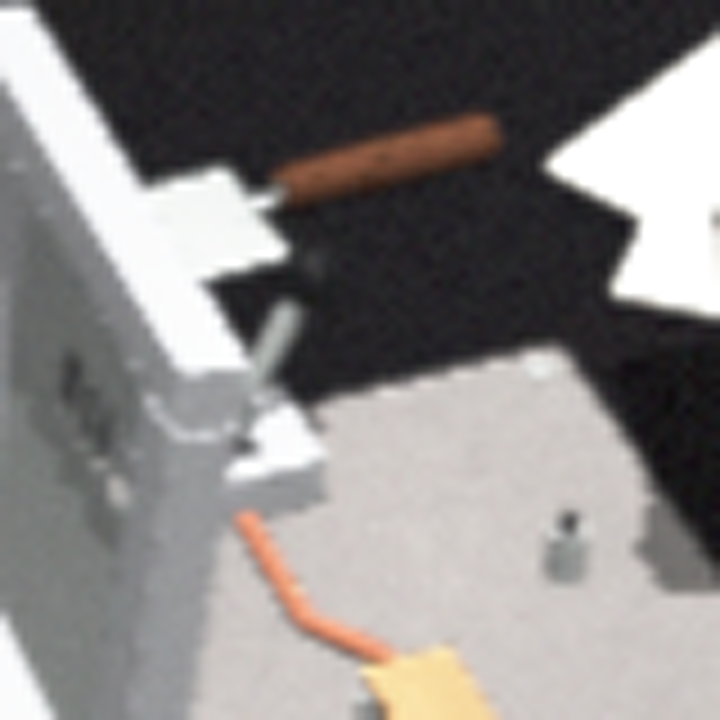

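```bash
python3 - <<'E'
from h import *
st();print(inv(r.sense()["eef_pos"]))
rel(T(N,[-80,-182,72])[0],1.486)
E
```

```text
t 28.35 pos [ 329.1 -194.7   86.5] rot [-3.1235  0.0462  1.4951] F [-0.7 -0.1  0.2] open 0.596 q [-0.49  0.15  2.24 -0.07  0.75 -0.36]
[-177.5  -28.3]
d cm [-15.37   9.64   1.99] roll 0.52
```

>>> drive_tool([
  [1.0,[-4,1,0.5],0],
  [1.0,[-8,3,1],0],
  [1.0,[-12,6,1.5],0],
  [1.0,[-15.3,9,2.0],0.5],
  [1.0,[-15.4,9.6,2.0],0.5],
  [1.0,[-15.4,9.6,2.0],0.5],
])

```text
clock: 29.1
eef_pos: [412.5, -355.6, 71.3]
tcp_rot: [-3.123, 0.045, 1.487]
contact_force: [-1.0, 0.3, -0.3]
opening: 0.006
```

```bash
python3 - <<'E'
from h import *
st();print(inv(r.sense()["eef_pos"]))
crop("top",390,215,80,80,8,"t26.png");crop("scene",270,80,90,90,8,"s26.png")
E
```

```text
t 29.1 pos [ 412.5 -355.6   71.3] rot [-3.1226  0.0453  1.4869] F [-1.   0.3 -0.3] open 0.006 q [-0.68  0.39  1.92 -0.07  0.82 -0.55]
[ -80.6 -181.6]
```

View pics/s26.png

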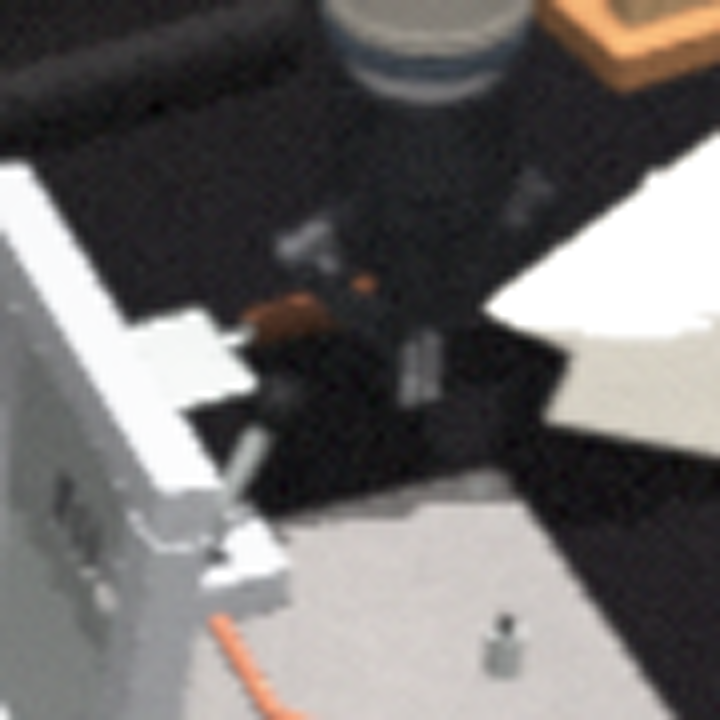

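View pics/t26.png

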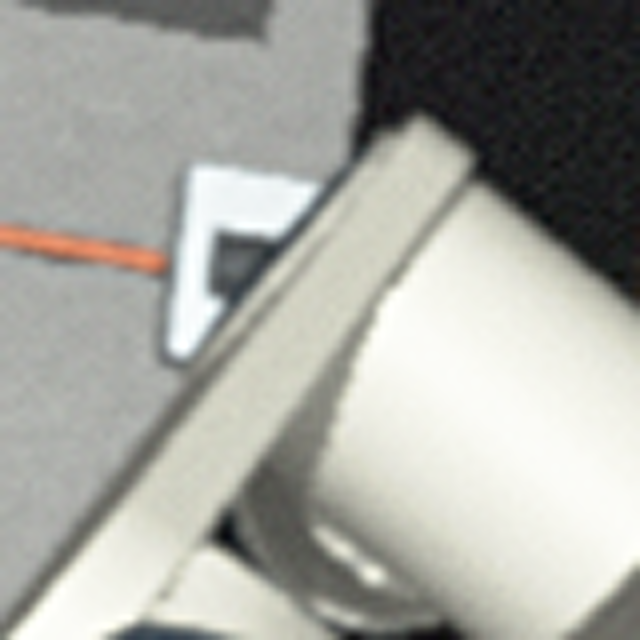

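>>> drive_tool([
  [1.0,[0,2,0],0],
  [1.0,[0,3.3,0],0],
  [1.0,[0,4.5,0],0],
  [1.0,[0,5.7,0],0],
  [1.0,[0,6.9,0],0],
  [1.0,[0,8.1,0],0],
  [1.0,[0,9.3,0],0],
  [1.0,[0,10.0,0],0],
  [1.0,[0,10.4,0],0],
])

```text
clock: 30.32
eef_pos: [515.8, -363.7, 69.4]
tcp_rot: [-3.122, 0.045, 1.487]
contact_force: [-0.8, 0.2, -0.4]
opening: -0.0
```

```bash
python3 - <<'E'
from h import *
st();print(inv(r.sense()["eef_pos"]))
crop("scene",250,80,100,90,8,"s27.png")
E
```

```text
t 30.32 pos [ 515.8 -363.7   69.4] rot [-3.1223  0.0452  1.4873] F [-0.8  0.2 -0.4] open -0.0 q [-0.59  0.51  1.73 -0.06  0.9  -0.47]
[  23.  -180.9]
```

View pics/s27.png

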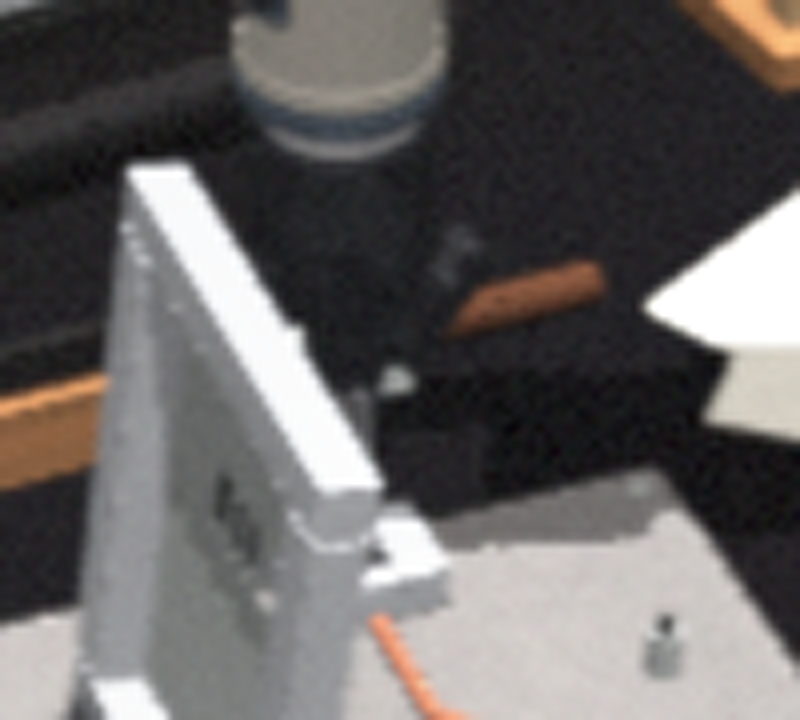

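>>> drive_tool([
  [1.0,[0,0.3,0],0],
  [1.0,[0,0.6,0],0],
  [1.0,[0,0.8,0],0],
])

```text
clock: 30.75
eef_pos: [524.1, -364.5, 69.3]
tcp_rot: [-3.123, 0.045, 1.487]
contact_force: [-0.9, -0.2, -0.8]
opening: -0.001
```

>>> drive_tool([
  [1.0,[0,0.3,0],0],
  [1.0,[0,0.5,0],0],
  [1.0,[0,0.7,0],0],
])

```text
clock: 31.12
eef_pos: [525.0, -364.3, 68.8]
tcp_rot: [-3.111, 0.043, 1.488]
contact_force: [-28.4, -0.2, 16.9]
opening: 0.0
```

>>> drive_tool([
  [1.0,[0,-2,0],0],
  [1.0,[0,-4,-1],0],
  [1.0,[0,-4,-6],0],
  [1.0,[0,-4,-12],0],
  [1.0,[0,-4,-18],0],
  [1.0,[0,-4,-24],0],
  [1.0,[0,-4,-25],0],
])

```text
clock: 32.0
eef_pos: [495.5, -351.8, 325.9]
tcp_rot: [-3.12, 0.048, 1.488]
contact_force: [0.9, -0.1, -0.8]
opening: 0.002
```

```bash
python3 - <<'E'
from h import *
st();print(inv(r.sense()["eef_pos"]))
crop("scene",220,60,130,120,6,"s28.png");crop("top",310,150,140,130,5.5,"t28.png")
rel(T(N,[190,-185,300])[0],1.486)
E
```

```text
t 32.0 pos [ 495.5 -351.8  325.9] rot [-3.1195  0.0479  1.4878] F [ 0.9 -0.1 -0.8] open 0.002 q [-0.59  0.23  1.53 -0.05  1.38 -0.49]
[   1.7 -170.8]
d cm [-1.43 19.02  1.73] roll 0.11
```

View pics/s28.png

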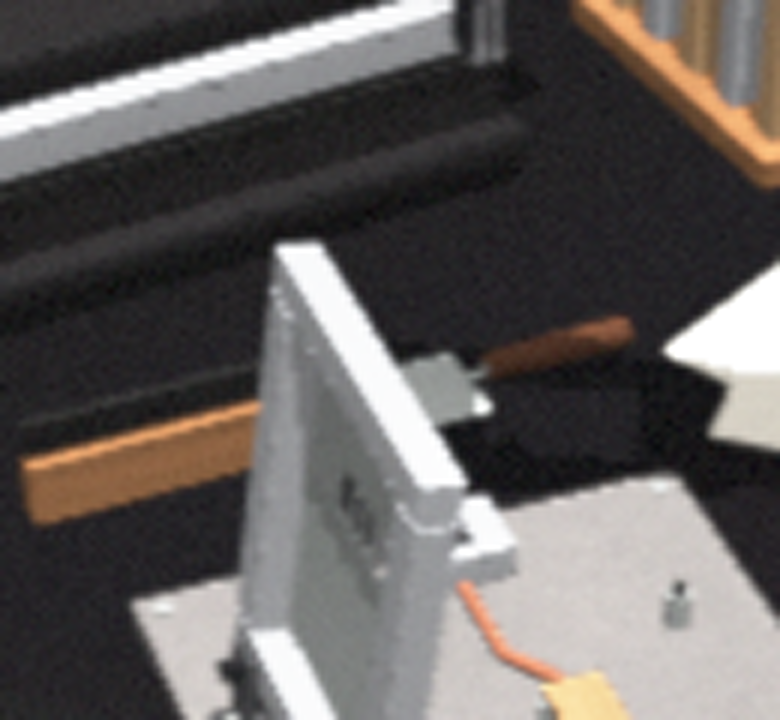

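View pics/t28.png

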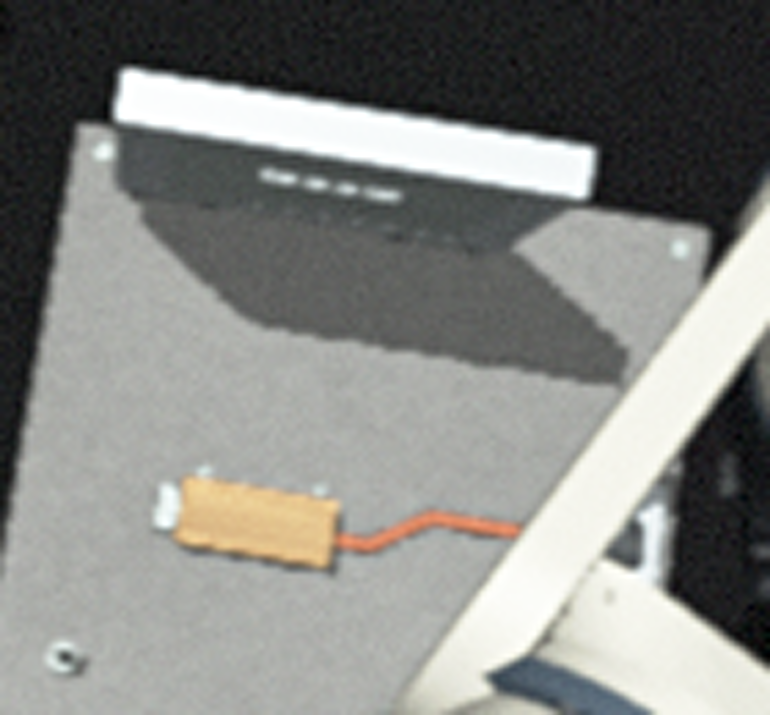

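```bash
python3 - <<'E'
from h import *
for ph in (1.40,1.44,1.48,1.52):
    L=[]
    for y,n in ((100,11),(-100,11),(-100,-11),(100,-11)):
        L.append((165-262.5*np.cos(ph)+n*np.sin(ph),y,57+262.5*np.sin(ph)+n*np.cos(ph)))
    X=T(N,L)
    print(ph,((w2px("top",X)+.5-[310,150])*5.5).round(0).tolist(),((w2px("scene",X)+.5-[220,60])*6).round(0).tolist())
E
```

```text
1.4 [[122.0, 82.0], [594.0, 161.0], [586.0, 213.0], [113.0, 134.0]] [[439.0, 483.0], [292.0, 241.0], [334.0, 239.0], [485.0, 479.0]]
1.44 [[126.0, 58.0], [598.0, 137.0], [590.0, 188.0], [117.0, 109.0]] [[417.0, 487.0], [271.0, 244.0], [314.0, 240.0], [463.0, 481.0]]
1.48 [[130.0, 34.0], [601.0, 112.0], [594.0, 163.0], [122.0, 85.0]] [[395.0, 491.0], [251.0, 247.0], [294.0, 241.0], [441.0, 483.0]]
1.52 [[134.0, 10.0], [604.0, 89.0], [597.0, 139.0], [126.0, 60.0]] [[372.0, 496.0], [230.0, 251.0], [273.0, 244.0], [419.0, 486.0]]
```

```bash
python3 - <<'E'
from h import *
rel(T(N,[190,0,335])[0],1.486);rel(T(N,[190,0,282])[0],1.486)
E
```

```text
d cm [16.83 19.04 -2.97] roll 0.11
d cm [17.06 19.21  2.32] roll 0.11
```

>>> drive_tool([
  [1.0,[0,4,-1],0],
  [1.0,[0,8,-2],0],
  [1.0,[1,12,-2.5],0],
  [1.0,[3,16,-2.9],0],
  [1.0,[7,19,-2.9],0],
  [1.0,[11,19,-2.9],0],
  [1.0,[15,19.1,-2.9],0],
  [1.0,[17,19.1,-2.9],0],
  [1.0,[17,19.2,-1],0],
  [1.0,[17,19.2,1],0],
  [1.0,[17,19.2,2.3],0],
  [1.0,[17,19.2,2.3],0],
])

```text
clock: 33.7
eef_pos: [696.4, -199.0, 280.1]
tcp_rot: [-3.107, 0.042, 1.487]
contact_force: [-0.4, -0.3, 0.5]
opening: 0.001
```

```bash
python3 - <<'E'
from h import *
st();print(inv(r.sense()["eef_pos"]))
crop("scene",220,20,130,120,6,"s29.png");crop("top",310,100,140,150,5,"t29.png")
E
```

```text
t 33.7 pos [ 696.4 -199.   280.1] rot [-3.1066  0.0423  1.4869] F [-0.4 -0.3  0.5] open 0.001 q [-0.26  0.47  1.28 -0.05  1.41 -0.16]
[188.9  -1.5]
```

View pics/s29.png

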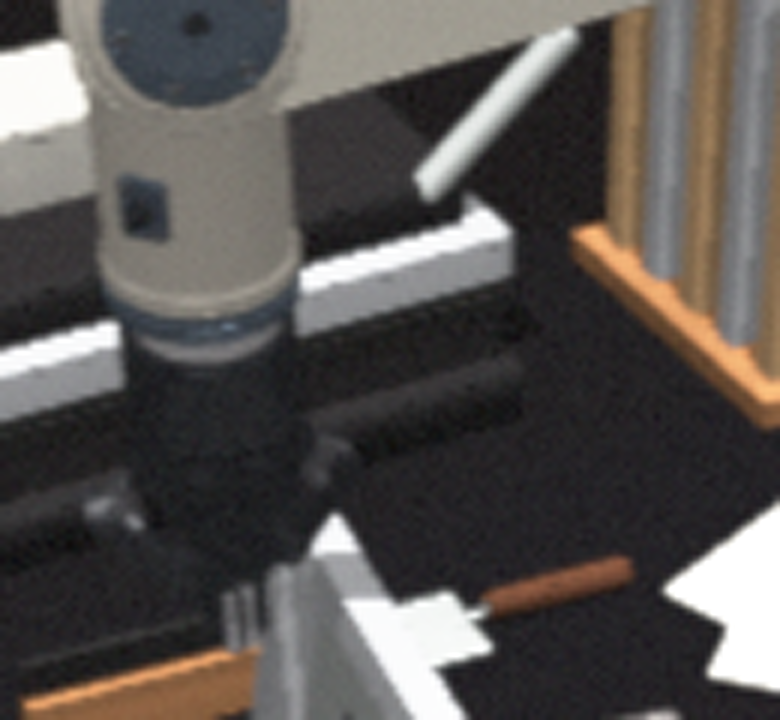

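View pics/t29.png

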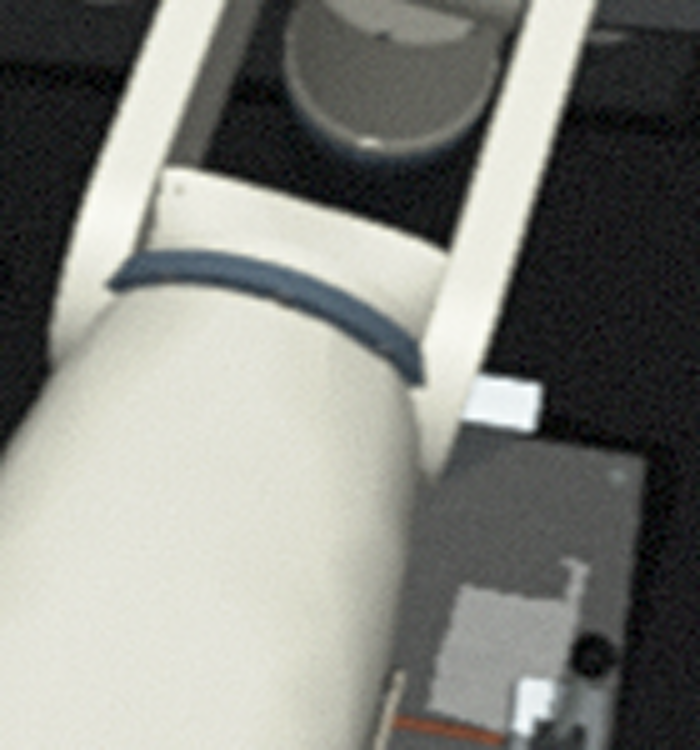

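```bash
cat >> h.py <<'E'
def arc(ph,rc=252,w=13,off=26,push=0):
    return np.array([165-rc*np.cos(ph)+11*np.sin(ph)+w, 0, 57+rc*np.sin(ph)+11*np.cos(ph)-off])
def arcrows(phs,**k):
    from scipy.spatial.transform import Rotation as R
    s=r.sense();M=R.from_euler("xyz",s["tcp_rot"]).as_matrix()
    for ph in phs:
        d=M.T@(T(N,arc(ph,**k))[0]-s["eef_pos"])/10
        print(round(ph,3),d.round(2).tolist())
E
python3 - <<'E'
from h import *
arcrows([1.46,1.43,1.4,1.37,1.34,1.3,1.26,1.22,1.18,1.14,1.1])
E
```

```text
1.46 [0.12, -2.89, 0.05]
1.43 [0.13, -3.64, 0.14]
1.4 [0.13, -4.39, 0.25]
1.37 [0.14, -5.13, 0.38]
1.34 [0.14, -5.87, 0.53]
1.3 [0.15, -6.86, 0.77]
1.26 [0.17, -7.82, 1.05]
1.22 [0.18, -8.78, 1.36]
1.18 [0.19, -9.73, 1.72]
1.14 [0.21, -10.66, 2.11]
1.1 [0.23, -11.57, 2.54]
```

>>> drive_tool([
  [1.0,[0.1,-1.8,0],0],
  [1.0,[0.1,-2.8,0.05],0],
  [1.0,[0.1,-3.6,0.14],0],
  [1.0,[0.1,-4.4,0.25],0],
  [1.0,[0.1,-5.1,0.38],0],
])

```text
clock: 34.42
eef_pos: [646.9, -193.7, 280.6]
tcp_rot: [-3.112, 0.043, 1.487]
contact_force: [1.5, -0.2, 2.9]
opening: 0.001
```

```bash
python3 - <<'E'
from h import *
st();print(inv(r.sense()["eef_pos"]))
crop("scene",220,60,130,120,6,"s30.png")
arcrows([1.34,1.3,1.26,1.22,1.18,1.14,1.1,1.06,1.02,.98,.94,.9])
E
```

```text
t 34.42 pos [ 646.9 -193.7  280.6] rot [-3.1116  0.0429  1.4872] F [ 1.5 -0.2  2.9] open 0.001 q [-0.27  0.39  1.41 -0.05  1.36 -0.17]
[139.1  -0.4]
1.34 [0.05, -0.71, 0.19]
1.3 [0.06, -1.69, 0.42]
1.26 [0.07, -2.66, 0.7]
1.22 [0.08, -3.62, 1.02]
1.18 [0.1, -4.56, 1.37]
1.14 [0.11, -5.49, 1.76]
1.1 [0.13, -6.41, 2.19]
1.06 [0.15, -7.3, 2.65]
1.02 [0.17, -8.18, 3.15]
0.98 [0.2, -9.04, 3.69]
0.94 [0.22, -9.87, 4.25]
0.9 [0.25, -10.68, 4.85]
```

View pics/s30.png

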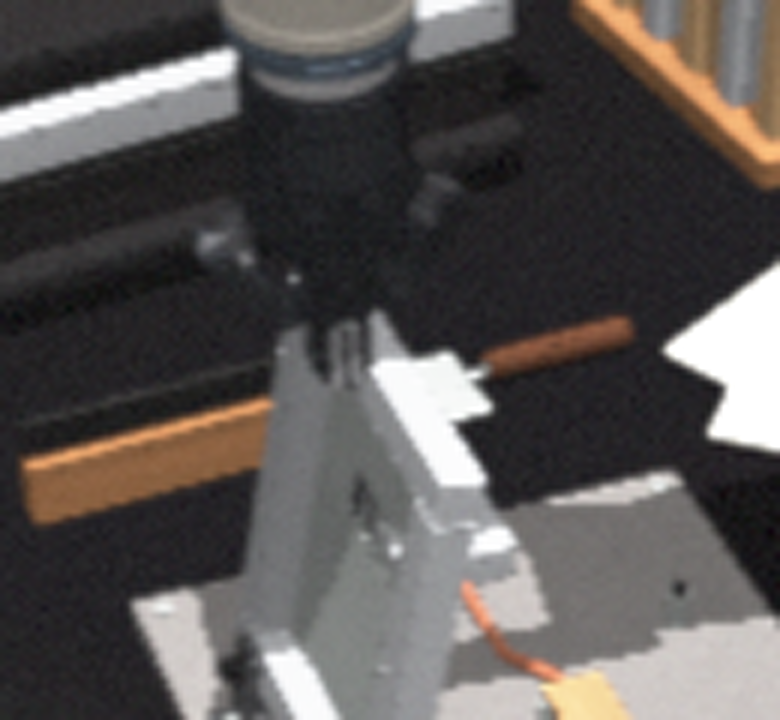

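```bash
python3 - <<'E'
from h import *
cam("scene")
def P(ph,rr,y,n): return (165-rr*np.cos(ph)+n*np.sin(ph),y,57+rr*np.sin(ph)+n*np.cos(ph))
ph=1.36
pts=[P(ph,rr,y,11) for rr in(237.5,262.5) for y in (-100,-50,-20,20,50,100)]+[P(ph,262.5,y,-11) for y in(-100,100)]
crop("scene",220,60,130,120,6,"s30b.png",w2px("scene",T(N,pts)))
E
```

```text
(no output)
```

View pics/s30b.png

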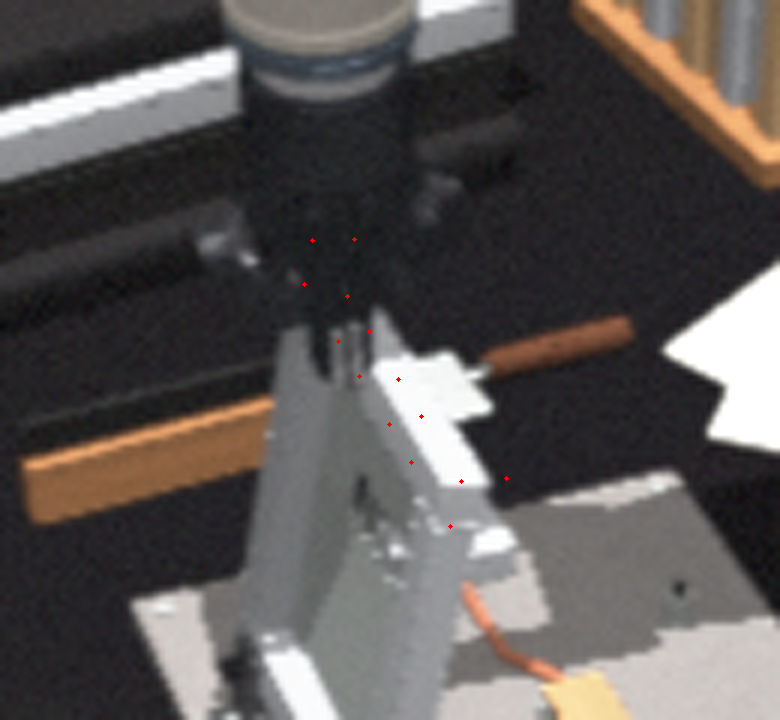

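```bash
python3 - <<'E'
from h import *
arcrows([1.38,1.36,1.33,1.3,1.26,1.22,1.18,1.14,1.1,1.06,1.02,.98],rc=254,w=8,off=19)
E
```

```text
1.38 [0.0, -0.31, -0.9]
1.36 [0.0, -0.81, -0.8]
1.33 [0.01, -1.55, -0.64]
1.3 [0.02, -2.29, -0.46]
1.26 [0.03, -3.27, -0.18]
1.22 [0.05, -4.24, 0.14]
1.18 [0.06, -5.19, 0.5]
1.14 [0.08, -6.13, 0.89]
1.1 [0.1, -7.05, 1.33]
1.06 [0.12, -7.95, 1.79]
1.02 [0.14, -8.83, 2.3]
0.98 [0.16, -9.69, 2.84]
```

>>> drive_tool([
  [1.0,[0,0,-0.9],0],
  [1.0,[0,-0.3,-0.9],0],
  [1.0,[0,-0.8,-0.8],0],
  [1.0,[0,-1.5,-0.6],0],
  [1.0,[0,-2.3,-0.5],0],
  [1.0,[0,-3.2,-0.2],0],
  [1.0,[0.05,-4.2,0.1],0],
  [1.0,[0.05,-5.1,0.5],0],
])

```text
clock: 35.52
eef_pos: [594.5, -189.0, 277.0]
tcp_rot: [-3.11, 0.043, 1.487]
contact_force: [0.9, 0.2, 2.0]
opening: 0.001
```

```bash
python3 - <<'E'
from h import *
st();print(inv(r.sense()["eef_pos"]))
crop("scene",220,60,130,120,6,"s31.png")
def P(ph,rr,y,n): return (165-rr*np.cos(ph)+n*np.sin(ph),y,57+rr*np.sin(ph)+n*np.cos(ph))
for ph in (1.1,1.18,1.26): print(ph,((w2px("scene",T(N,[P(ph,262.5,100,11),P(ph,262.5,100,-11)]))+.5-[220,60])*6).round(0).tolist())
arcrows([1.14,1.1,1.06,1.02,.98,.94,.9,.86,.82,.78,.74,.7],rc=254,w=8,off=19)
E
```

```text
t 35.52 pos [ 594.5 -189.   277. ] rot [-3.1102  0.0429  1.4871] F [0.9 0.2 2. ] open 0.001 q [-0.28  0.31  1.54 -0.05  1.32 -0.18]
[86.5 -0.1]
1.1 [[595.0, 483.0], [634.0, 491.0]]
1.18 [[556.0, 479.0], [597.0, 484.0]]
1.26 [[515.0, 478.0], [558.0, 479.0]]
1.14 [0.02, -0.82, 0.32]
1.1 [0.04, -1.74, 0.76]
1.06 [0.06, -2.64, 1.23]
1.02 [0.08, -3.52, 1.73]
0.98 [0.1, -4.38, 2.27]
0.94 [0.13, -5.22, 2.85]
0.9 [0.15, -6.04, 3.45]
0.86 [0.18, -6.83, 4.09]
0.82 [0.21, -7.59, 4.76]
0.78 [0.24, -8.33, 5.46]
0.74 [0.27, -9.04, 6.19]
0.7 [0.3, -9.71, 6.95]
```

View pics/s31.png

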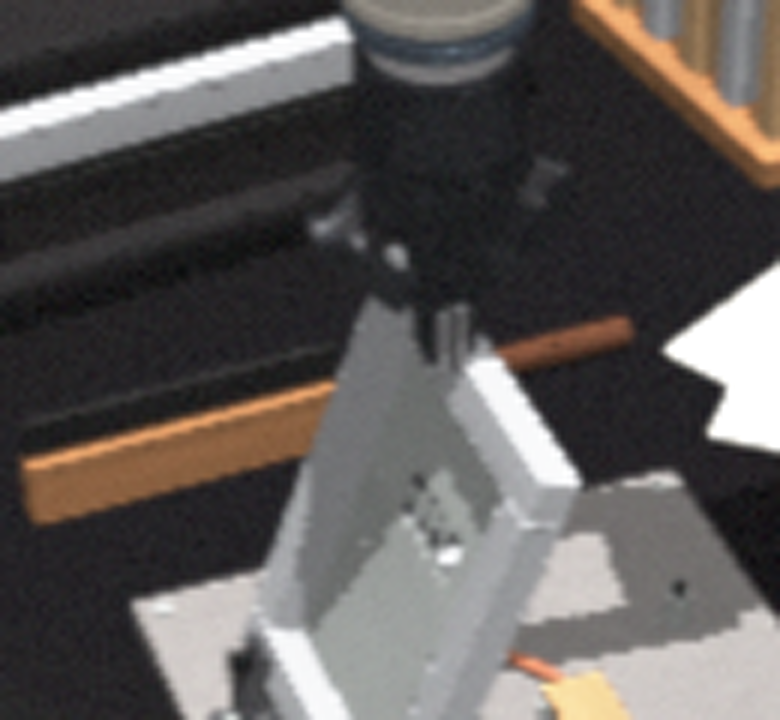

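>>> drive_tool([
  [1.0,[0,-0.8,0.3],0],
  [1.0,[0,-1.7,0.7],0],
  [1.0,[0.05,-2.6,1.2],0],
  [1.0,[0.05,-3.5,1.7],0],
  [1.0,[0.1,-4.4,2.3],0],
  [1.0,[0.1,-5.2,2.8],0],
  [1.0,[0.1,-6.0,3.4],0],
  [1.0,[0.15,-6.8,4.1],0],
  [1.0,[0.2,-7.6,4.8],0],
  [1.0,[0.2,-8.3,5.5],0],
  [1.0,[0.25,-9.0,6.2],0],
  [1.0,[0.3,-9.7,6.9],0],
])

```text
clock: 37.08
eef_pos: [493.9, -180.4, 210.1]
tcp_rot: [-3.108, 0.043, 1.487]
contact_force: [0.2, 0.1, 1.4]
opening: 0.002
```

```bash
python3 - <<'E'
from h import *
st();print(inv(r.sense()["eef_pos"]))
crop("scene",220,60,140,120,5.6,"s32.png")
def P(ph,rr,y,n): return (165-rr*np.cos(ph)+n*np.sin(ph),y,57+rr*np.sin(ph)+n*np.cos(ph))
for ph in (.65,.75,.85): print(ph,((w2px("scene",T(N,[P(ph,262.5,100,11),P(ph,262.5,100,-11)]))+.5-[220,60])*5.6).round(0).tolist())
arcrows([.66,.62,.58,.54,.5,.46,.42,.38,.34,.3,.26,.22,.18,.15],rc=254,w=4,off=19)
E
```

```text
t 37.08 pos [ 493.9 -180.4  210.1] rot [-3.1085  0.0428  1.4871] F [0.2 0.1 1.4] open 0.002 q [-0.32  0.21  1.82 -0.05  1.14 -0.21]
[-14.4  -0.1]
0.65 [[718.0, 519.0], [738.0, 539.0]]
0.75 [[689.0, 498.0], [713.0, 516.0]]
0.85 [[655.0, 480.0], [684.0, 495.0]]
0.66 [0.01, -0.88, 0.7]
0.62 [0.04, -1.49, 1.51]
0.58 [0.08, -2.07, 2.34]
0.54 [0.12, -2.62, 3.2]
0.5 [0.15, -3.13, 4.08]
0.46 [0.19, -3.61, 4.97]
0.42 [0.23, -4.05, 5.89]
0.38 [0.27, -4.45, 6.82]
0.34 [0.31, -4.82, 7.77]
0.3 [0.35, -5.15, 8.73]
0.26 [0.39, -5.43, 9.71]
0.22 [0.43, -5.68, 10.69]
0.18 [0.47, -5.89, 11.68]
0.15 [0.51, -6.02, 12.44]
```

View pics/s32.png

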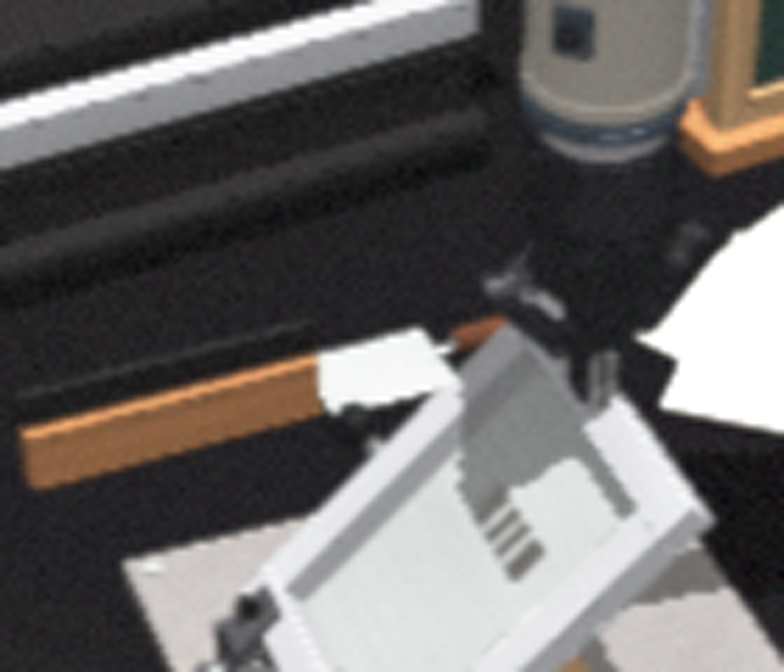

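>>> drive_tool([
  [1.0,[0,-0.8,0.7],0],
  [1.0,[0.05,-1.4,1.5],0],
  [1.0,[0.1,-2.0,2.3],0],
  [1.0,[0.1,-2.6,3.2],0],
  [1.0,[0.15,-3.1,4.1],0],
  [1.0,[0.2,-3.6,5.0],0],
  [1.0,[0.2,-4.0,5.9],0],
  [1.0,[0.3,-4.4,6.8],0],
  [1.0,[0.3,-4.8,7.7],0],
  [1.0,[0.35,-5.1,8.6],0],
  [1.0,[0.4,-5.4,9.5],0],
  [1.0,[0.4,-5.6,10.2],0],
])

```text
clock: 38.62
eef_pos: [432.8, -175.2, 108.4]
tcp_rot: [-3.106, 0.042, 1.487]
contact_force: [0.1, -0.0, 1.0]
opening: 0.002
```

```bash
python3 - <<'E'
from h import *
st();print(inv(r.sense()["eef_pos"]))
crop("scene",220,70,160,130,5,"s33.png")
def P(ph,rr,y,n): return (165-rr*np.cos(ph)+n*np.sin(ph),y,57+rr*np.sin(ph)+n*np.cos(ph))
for ph in (0,.1,.2,.3,.4): print(ph,((w2px("scene",T(N,[P(ph,262.5,100,11),P(ph,262.5,100,-11)]))+.5-[220,70])*5).round(0).tolist())
arcrows([.22,.18,.14,.1,.06,.03,0],rc=254,w=4,off=19)
E
```

```text
t 38.62 pos [ 432.8 -175.2  108.4] rot [-3.106   0.0421  1.4871] F [ 0.1 -0.   1. ] open 0.002 q [-0.35  0.25  2.04 -0.06  0.88 -0.22]
[-75.8  -0.1]
0 [[710.0, 584.0], [707.0, 609.0]]
0.1 [[710.0, 554.0], [710.0, 579.0]]
0.2 [[706.0, 525.0], [710.0, 549.0]]
0.3 [[699.0, 498.0], [706.0, 521.0]]
0.4 [[687.0, 471.0], [697.0, 493.0]]
0.22 [0.01, 0.01, 0.36]
0.18 [0.05, -0.19, 1.35]
0.14 [0.09, -0.36, 2.35]
0.1 [0.14, -0.49, 3.36]
0.06 [0.18, -0.58, 4.37]
0.03 [0.21, -0.62, 5.14]
0 [0.24, -0.64, 5.9]
```

View pics/s33.png

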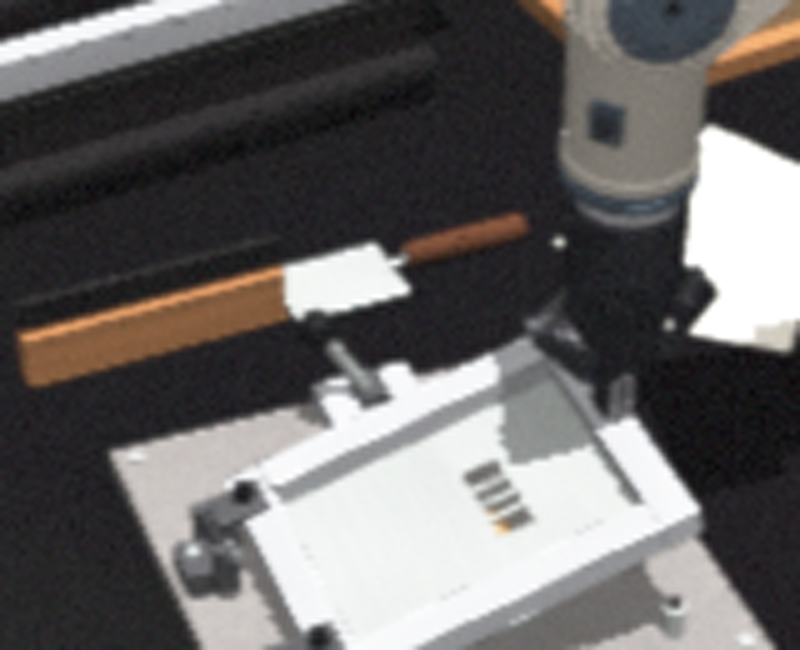

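>>> drive_tool([
  [1.0,[0,-0.05,0.6],0],
  [1.0,[0.05,-0.15,1.3],0],
  [1.0,[0.1,-0.25,2.0],0],
  [1.0,[0.1,-0.35,2.7],0],
  [1.0,[0.1,-0.4,3.3],0],
  [1.0,[0.15,-0.5,3.9],0],
  [1.0,[0.2,-0.55,4.5],0],
  [1.0,[0.2,-0.6,5.0],0],
  [1.0,[0.2,-0.6,5.4],0],
  [1.0,[0.2,-0.6,5.7],0],
  [1.0,[0.25,-0.6,5.9],0],
  [1.0,[0.25,-0.6,6.05],0],
])

```text
clock: 40.17
eef_pos: [424.0, -174.3, 47.4]
tcp_rot: [-3.105, 0.042, 1.487]
contact_force: [-0.1, -0.6, -0.6]
opening: 0.003
```

>>> drive_tool([
  [1.0,[0,0,0.1],0],
  [1.0,[0,0,0.2],0],
  [1.0,[0,0,0.3],0],
  [1.0,[0,0,0.35],0],
])

```text
clock: 40.67
eef_pos: [423.8, -174.4, 43.9]
tcp_rot: [-3.105, 0.042, 1.487]
contact_force: [0.7, -0.7, -0.5]
opening: 0.001
```

```bash
python3 - <<'E'
from h import *
st();print(inv(r.sense()["eef_pos"]))
crop("scene",220,90,160,130,5,"s34.png")
def P(ph,rr,y,n): return (165-rr*np.cos(ph)+n*np.sin(ph),y,57+rr*np.sin(ph)+n*np.cos(ph))
for ph in (0,.03,.06,.1,.2): print(ph,((w2px("scene",T(N,[P(ph,262.5,100,11),P(ph,262.5,100,-11)]))+.5-[220,90])*5).round(0).tolist())
E
```

```text
t 40.67 pos [ 423.8 -174.4   43.9] rot [-3.1049  0.0419  1.4871] F [ 0.7 -0.7 -0.5] open 0.001 q [-0.35  0.35  2.09 -0.08  0.73 -0.21]
[-84.8  -0.1]
0 [[710.0, 484.0], [707.0, 509.0]]
0.03 [[710.0, 475.0], [708.0, 500.0]]
0.06 [[710.0, 466.0], [709.0, 491.0]]
0.1 [[710.0, 454.0], [710.0, 479.0]]
0.2 [[706.0, 425.0], [710.0, 449.0]]
```

View pics/s34.png

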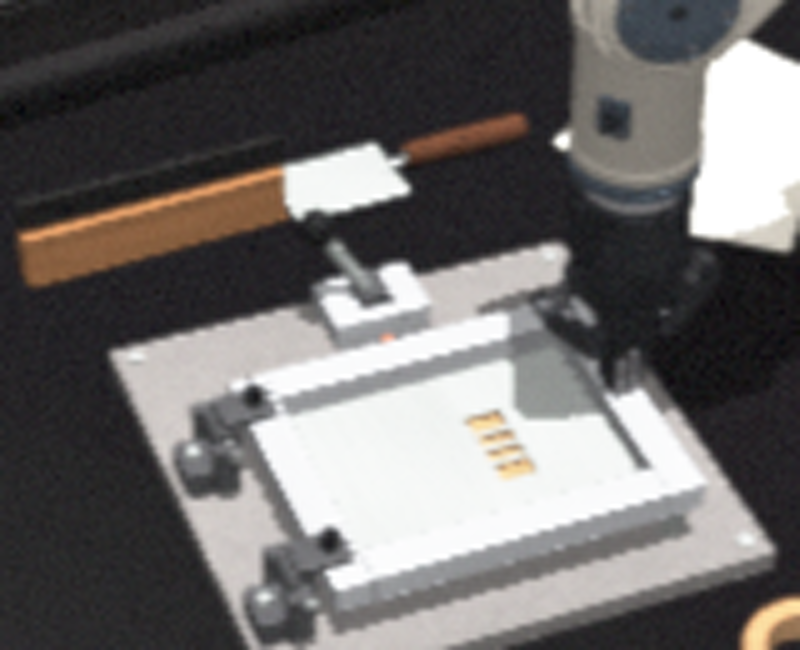

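>>> drive_tool([
  [1.0,[0,0,0.1],0],
  [1.0,[0,0,0.2],0],
  [1.0,[0,0,0.25],0],
])

```text
clock: 41.1
eef_pos: [423.8, -174.5, 41.3]
tcp_rot: [-3.105, 0.042, 1.487]
contact_force: [-0.7, 1.0, 2.7]
opening: 0.003
```

>>> drive_tool([
  [1.0,[0,0,0.1],0],
  [1.0,[0,0,0.2],0],
])

```text
clock: 41.35
eef_pos: [423.9, -174.6, 40.7]
tcp_rot: [-3.105, 0.042, 1.487]
contact_force: [-7.5, 5.8, 37.8]
opening: 0.004
```

>>> drive_tool([
  [1.0,[0,0,-0.5],0],
  [1.0,[0,0,-2],0],
  [1.0,[0,-1,-5],0],
  [1.0,[0,-4,-9],0],
  [1.0,[0,-8,-12],0],
  [1.0,[0,-12,-14],0],
  [1.0,[-4,-12,-15],0],
  [1.0,[-10,-11,-15],0],
  [1.0,[-16,-10,-15],0],
  [1.0,[-16,-10,-15],0],
])

```text
clock: 42.6
eef_pos: [317.3, -323.3, 201.8]
tcp_rot: [-3.107, 0.044, 1.483]
contact_force: [-0.4, 0.4, -0.3]
opening: -0.0
```

```bash
python3 - <<'E'
from h import *
st()
crop("scene",0,0,640,400,1.25,"s35.png");crop("top",130,120,330,220,2.4,"t35.png");crop("scene",220,90,160,130,5,"s36.png");crop("top",290,180,160,130,5,"t36.png")
def P(ph,rr,y,n): return (165-rr*np.cos(ph)+n*np.sin(ph),y,57+rr*np.sin(ph)+n*np.cos(ph))
for ph in (0,.03,.06): print(ph,((w2px("scene",T(N,[P(ph,262.5,100,11),P(ph,262.5,-100,11)]))+.5-[220,90])*5).round(0).tolist(),((w2px("top",T(N,[P(ph,262.5,100,11),P(ph,262.5,-100,11)]))+.5-[290,180])*5).round(0).tolist())
E
```

```text
t 42.6 pos [ 317.3 -323.3  201.8] rot [-3.1065  0.0437  1.4834] F [-0.4  0.4 -0.3] open -0.0 q [-0.75  0.08  1.99 -0.06  1.07 -0.63]
0 [[710.0, 484.0], [578.0, 293.0]] [[127.0, 460.0], [492.0, 524.0]]
0.03 [[710.0, 475.0], [578.0, 284.0]] [[127.0, 458.0], [494.0, 522.0]]
0.06 [[710.0, 466.0], [578.0, 275.0]] [[128.0, 456.0], [497.0, 520.0]]
```

View pics/s36.png

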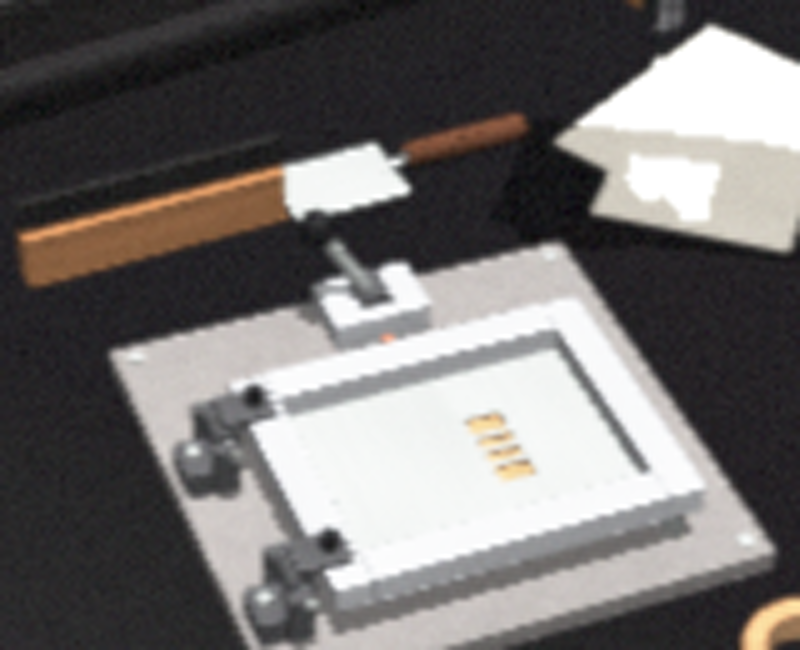

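View pics/t36.png

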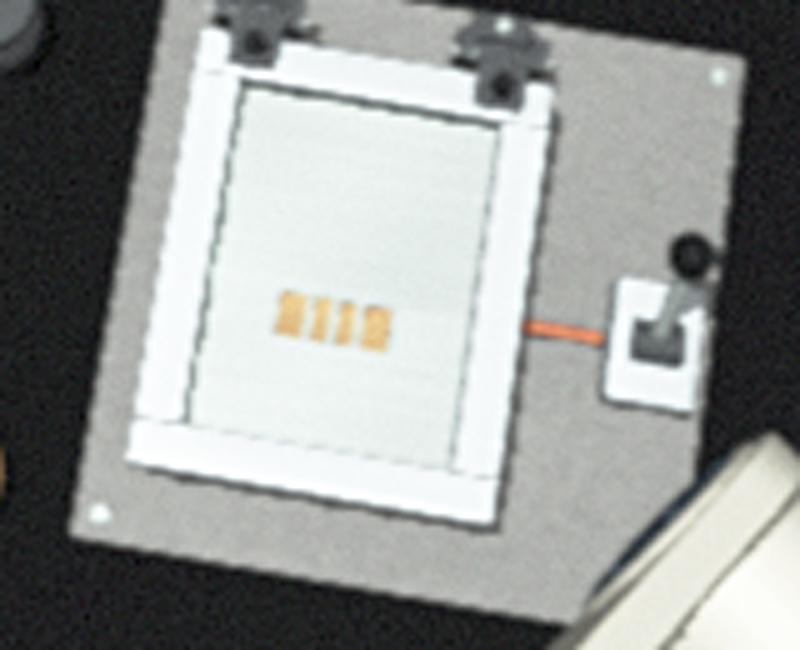

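View pics/t35.png

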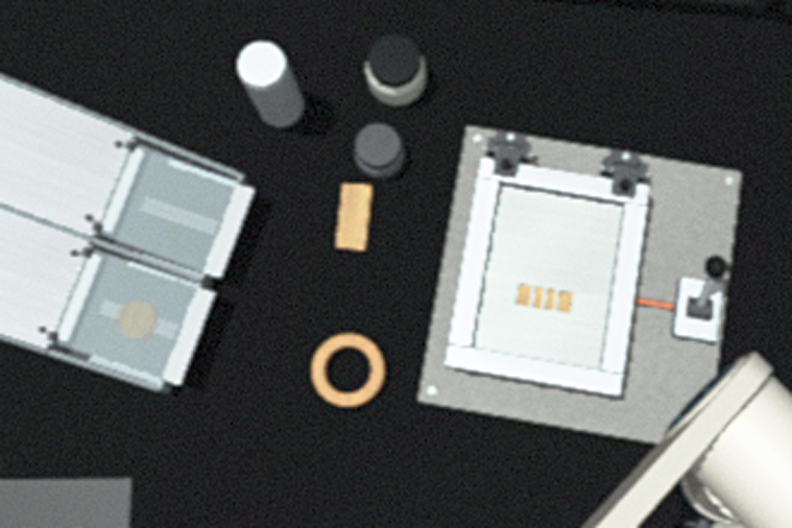

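View pics/s35.png

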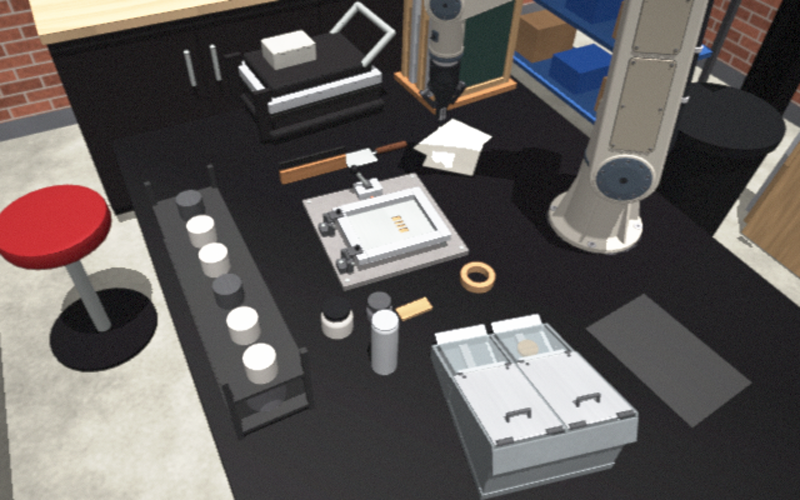

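```bash
python3 - <<'E'
from h import *
st();print(r.sense()["qvel"].round(3)); print(r.sign_off())
E
```

```text
t 42.7 pos [ 316.4 -319.6  201. ] rot [-3.1045  0.0411  1.4852] F [ 0.8 -0.2 -0.8] open -0.001 q [-0.75  0.08  1.99 -0.06  1.07 -0.63]
[ 0.027 -0.017  0.027  0.002 -0.     0.002]
the job is handed in; nothing more can be done
None
```

The printer is ready for a print, and I handed the job in at 42.7 s of the 72 s allowed.

**What I did**
- I lifted the right-hand flap, which covered the tag, by the front edge of its strip. The hand kept it open while I gripped the tag; then I drew the tag out and the flap shut.
- I laid the tag on the pallet, pressed it against the end stop and then the two pins, and let go.
- I pushed the vacuum lever to its on stop, then lowered the stencil frame by its front bar until it sat on its stops.

**What the last checks showed**
- **Stencil:** the bar corners match the fully-down position in both cameras, and the tag shows in the plate's window.
- **Tag:** it looked in contact with the stop and both pins. The top-camera measurement put its centre about 1 mm off the nest and turned 0.01 rad. That is within the measurement error, but I could not check it more closely once the frame was down.
- **Valve:** the ball is where it should be for on.
- **Everything else:** both flaps are shut, the round blank is in its pocket, and nothing else on the bench appears to have moved. The robot was touching nothing.

**What went wrong or disagreed**
- **Finger height:** the fingertips sat about 25 mm higher than the reported tool position suggested. My first close therefore missed above the tag and pressed it lightly onto its rail (about 35 N at the fingers). I corrected for this.
- **Contact forces:** the fingers briefly pressed harder than I intended: 58 N on the flap strip, 28 N at the valve stop and 38 N on the bar at its stops. The wrist limit is 120 N, so none came near it.
- **Tool tilt:** the tool ended up tilted by about 0.04 rad.

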